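# Lock the spray-gun chest and put its key away

### The arm

A 7-joint arm with a two-finger parallel gripper is mounted at the origin on the work surface. World frame = base frame: x ahead of the robot, y to its left, z up, the work surface at z = 0. Lengths are in m, angles in rad, forces in N, time in s.
With the tool pointing down it reaches from about 0.425 to 0.875 m from the base axis. Payload 4.7 kg.
Tool frame: the origin (TCP) lies at the very end of the fingers, on their centre line; the grasp point (between the pads) lies behind it (ctrl.tcp_to_grasp is the y of the grasp point in the tool frame, in m); y points along the fingers, x is the direction in which the jaws open and shut, and the axes are right-handed (so a half turn about y gives the same grasp; the last joint's range is limited). The gripper opens to 87 mm and grips with 3 to 60 N. Pads are 19 mm wide; open, the fingers measure 117 mm over their backs; the gripper's body (75 mm by 190 mm) begins 51 mm behind the grasp point.
Start: joints at [-1.135, 0.321, -0.07, 1.45, 0.023, 1.371, -0.057], TCP at [0.266, 0.593, 0.223] pointing down, gripper open.
Joint ranges: [-2.86, 2.86], [-0.3, 2.09], [-1.38, 1.24], [0.06, 2.45], [-1.56, 4.7], [0.09, 2.05], [-2.69, 2.69]. Speed limits (rad/s): [2.57, 2.57, 3.14, 3.14, 3.14, 3.14, 3.14].

### API

Orientations are given as a rotation vector (axis times angle).
In Python, from bench import ctrl, get_image, workorder gives the robot as it stands.
- The arm moves only by the tool drive_tool, never from a script. Its argument "increments" is text: rows parted by semicolons, each of 5 numbers parted by spaces: the shift along the tool's x, y, z in mm, then the turn about the tool's y in degrees, then the closure in counts, from 0 (fully open) to 255 (shut). In form: tx ty tz yaw fingers; .... A call has 1 to 20 rows; each row shifts and turns the commanded pose from where the row before left it, along the tool's axes as they then stand; what a row does not reach is not made up. A row lasts 1/8 s, in which the tool goes at most 62.5 mm and 10.7 degrees, less where a joint would pass 70% of its speed; a pose out of reach is approached as far as the arm can. A call is refused whole if a number of a shift passes 62.5 or a number of a turn 10.7, either way. A call with a gripper value outside its range is refused whole. The fingers move at their own pace and stop on an object; "squeeze" is the grip in N (left out, the last holds). Time passes only in rows, so rows that do not move let the fingers close. It gives the time, the measured TCP pose, the force and the opening at its end, in the units of the state.
- ctrl.get_state(): the state, without advancing time (a new reading comes with each control period).
- get_image(name): name is "scene" or "top" or "wrist"; returns a dict with "img" (480x640x3 uint8, red, green, blue), "mtx" (3x3 intrinsics, pixels), "camera_from_world" (4x4, takes a point from world to camera coordinates). Camera axes: x right, y up, looking along -z (the intrinsics and any distortion apply to the point x, -y, -z); pixel columns grow to the right and rows downward; lengths in m; the calibration is good to about 2 mm. A picture is of the moment at which its call begins. There is no depth.
- workorder.close_job(): hands the job in, once; it reports no verdict.
The state is a dict: "time": time; "joint_positions": joint angles; "qd": joint speeds; "joint_torque": joint torques, N m; "position": TCP position; "tool_rot": TCP orientation; "ft_force": force on the tool from outside, world axes, zero at the start; "torque": the same for the moment, N m; "grip_width": opening from 0.0 (shut) to 1.0 (fully open).
Only numpy, scipy, OpenCV 4.12 (cv2) and the standard library are available. Lean on these libraries where they do the work, as an engineer would, in place of code of your own. Each camera call takes 0.05 s, during which the arm holds its last target.

### The job

Lock the spray-gun chest with its square-headed key from the wooden key block: push the key fully home in the lock, turn it clockwise until the bolt is all the way across in its keeper, turn it back to the one position where it comes out, and draw it out. Then stand the key back in its own hole in the block. Do not force key or lock, and leave the other keys and everything else where they are.

Things in the scene. Friction and masses are not known exactly. Their poses are not given: they have to be found in the camera images.
- key_grip (a point): Centre of the key's black head, where to grip: head 30 wide (x) x 10 thick (y) x 34 high, standing, 32 to 66 mm above the tip; point 50 mm above the tip. Below it a round steel barrel, 10 mm in diameter, ends in the tip. One lug on the barrel points along the key's +x: 4 wide, out to 9.5 mm from the axis, 4 to 9 mm above the tip. x = lug direction, z up. 60 g.
- key_tip (a point): Centre of the flat lower end of the key's barrel (0.5 mm chamfer). Same axes as key_grip. At the start it stands on the floor of a hole, 8 mm above the table.
- key_block: Wooden key block, fixed, 196 x 60 x 28 mm high; origin under its centre, x along its row of three holes at x = -60, 0, 60 mm. Each hole is 13 x 13 mm with an 8 mm wide notch on its +x side (to 11.5 mm) for a lug, 20 mm deep. The square-headed key starts in any of the three, its x within 4 degrees of the block's.
- lock_place (a point): On the chest lid: where the mouth of the lock SHOULD be, at its true height (40 mm above the lid). x = where the key's lug should point to enter, -x = towards bolt and keeper. The dark lock case (72 x 60 x 28 mm, steel collar 32 mm across, 12 high) was screwed on by hand: its mouth lies up to 3 mm off in x and 4.5 mm in y, turned up to 9 degrees either way. Find it by feel or sight.
- cylinder (a joint): Turn of the lock's cylinder, rad: 0 = home, grows clockwise from above, -1.2 to 1.2. Keyhole: round, 12.2 mm, with one 5.5 mm notch for the lug through a 5 mm lip. 9 mm in, the tip meets sprung pins (3 N, 7 N at the full 16 mm). Deeper than 14 mm the lug is under the lip and can turn, held in; it comes out only at the notch. 0.08 N m turns it; play 0.15 rad. No step needs over 15 N.
- bolt (a joint): Travel of the brass bolt towards the keeper, m: 0 = drawn back, 0.014 = fully across (stop). Turning the cylinder clockwise moves it from 0.06 rad on and has it across at 1.08 rad (1.2 to 1.4 at the key); it stays across when the key is turned back home, and is drawn back again by turning past home the other way.
- chest: Grey steel spray-gun chest, fixed, 260 x 344 mm, flat lid at 108 mm; origin under its centre. On the front (-x) edge, 44 to 64 mm from lock_place, stands the steel keeper, 66 wide (y), its top 24 mm above the lid.
- round_key: Another key (round flat head 32 mm across, 8 thick, 62 mm tall in all) standing in the block: leave it. Origin at its lower end.
- tee_key: Another key (T bar 44 mm long, 55 mm tall in all) standing in the block: leave it. Origin at its lower end.
- tape: Roll of tape, 96 mm across, 24 high, lying on the lid: leave it. Origin under its centre.
There are look-alikes about, which are no part of the job. Leave any pink or yellow look-alike of the part that bears key_grip alone.

How it is judged:
On the way, in this order (a step that is already met when the one before it is completed fails the run):
1. the key is pushed home in the lock (tip more than 13.5 mm below the mouth) (z of key_tip in the frame of lock_place below -0.0135 m and horizontal distance between key_tip and lock_place below 0.009 m), for 0.1 s.
2. the bolt is across in its keeper (value of joint bolt above 0.0125 m), for 0.2 s.
3. the key is out of the lock, the bolt still across (z of key_tip in the frame of lock_place above 0.005 m and value of joint bolt above 0.0125 m), for 0.1 s.
At the end, for the whole second after the job is handed in: The bolt is across in the keeper (over 12.5 of its 14 mm) and the square-headed key stands at rest in the hole it came from: tip within 6 mm and head within 10 mm of where they were, upright within 10 degrees (value of joint bolt above 0.0125 m and distance of key_tip from where it was at the start of the episode below 0.006 m and distance of key_grip from where it was at the start of the episode below 0.01 m and angle between key_grip's own z axis and vertical below 0.17 rad and linear speed of key below 0.02 m/s); the robot touches nothing.
It fails at once if key and lock are forced against each other (contact force between key and lock above 40 N).
It fails at once if another key is disturbed by more than 10 mm (distance of any of round_key, tee_key from where it was at the start of the episode above 0.01 m).
It fails at once if a bystander is moved by more than 20 mm (distance of any of tape, tin, mix_cup, scraper, sample from where it was at the start of the episode above 0.02 m).
It also fails if it takes over 72 s, if anything falls off the work surface, if the arm or the gripper's body presses on something with over 40 N, if the wrist force passes 120 N, or if a joint passes its speed limit or range.

## Working session

There is one attempt and no reset: what is moved stays moved. The work goes in short steps, Python scripts to look and compute and a tool call to move; the robot and the scene stay as the last step left them, time stands still between calls to the robot, and variables do not carry over. Pictures are saved under pics/ and viewed, and the job is handed in when it is done.

Besides the shell and the picture viewer there is one more tool, called after "Request:" by a JSON object that holds its "method" and its "body", one argument or row to a line. drive_tool: Moves the arm, as the interface text tells. Its arguments: {"type":"object","properties":{"increments":{"type":"string"},"squeeze":{"type":"number"}},"required":["increments"]}

```bash
ls; mkdir -p pics
python3 - <<'E'
from bench import ctrl,get_image
import cv2
s=ctrl.get_state()
for k,v in s.items(): print(k,v)
print(ctrl.tcp_to_grasp)
for n in("scene","top","wrist"):
    d=get_image(n); cv2.imwrite(f"pics/a_{n}.png",d["img"][:,:,::-1]); print(n,d["mtx"],d["camera_from_world"])
E
```

```text
pics
time 0.0
joint_positions [-1.13491598  0.32186187 -0.07009228  1.45167594  0.02261854  1.37077624
 -0.05691954]
qd [ 0.00044829  0.00187861 -0.00141984  0.00077519  0.00180328  0.00116804
 -0.00202658]
joint_torque [ 3.20404524e-04 -4.91291428e+01 -4.03539296e-01 -3.12532961e+01
 -6.38788682e-02  4.38849139e-02  1.99446226e-04]
position [0.26592314 0.59251343 0.22143585]
tool_rot [-1.38087358 -0.89203546  0.89459926]
ft_force [-0.01352984 -0.59296777 -0.26180838]
torque [-0.05324139  0.00748121 -0.00891141]
grip_width 1.0029295182670253
-0.0187
scene [[584.99569757   0.         319.97746281]
 [  0.         584.99569757 237.41444822]
 [  0.           0.           1.        ]] [[ 0.62727785  0.77872805 -0.01025291 -0.31011822]
 [-0.48794823  0.40324266  0.7741459   0.21212345]
 [ 0.60698354 -0.48060169  0.63292417 -1.55480162]
 [ 0.          0.          0.          1.        ]]
top [[576.93665195   0.         324.44315623]
 [  0.         576.93665195 241.00341919]
 [  0.           0.           1.        ]] [[ 0.006617   -0.99982208  0.01766405 -0.05440369]
 [ 0.98603443  0.00946332  0.1662725  -0.56249224]
 [-0.16641007  0.01631714  0.98592162 -1.05096346]
 [ 0.          0.          0.          1.        ]]
wrist [[366.20398352   0.         320.4788614 ]
 [  0.         366.20398352 239.32652083]
 [  0.           0.           1.        ]] [[ 0.40970549  0.91221622 -0.00172654 -0.64918905]
 [-0.88518294  0.39710519 -0.2424018   0.02829779]
 [-0.22043723  0.10084166  0.97017441 -0.38924155]
 [ 0.          0.          0.          1.        ]]
```

View pics/a_scene.png

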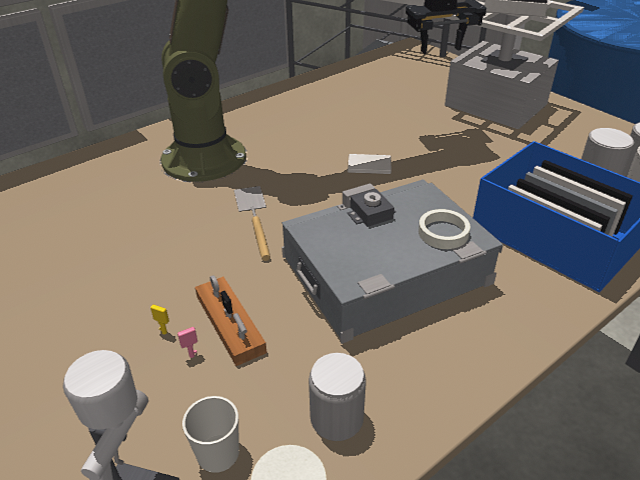

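View pics/a_top.png

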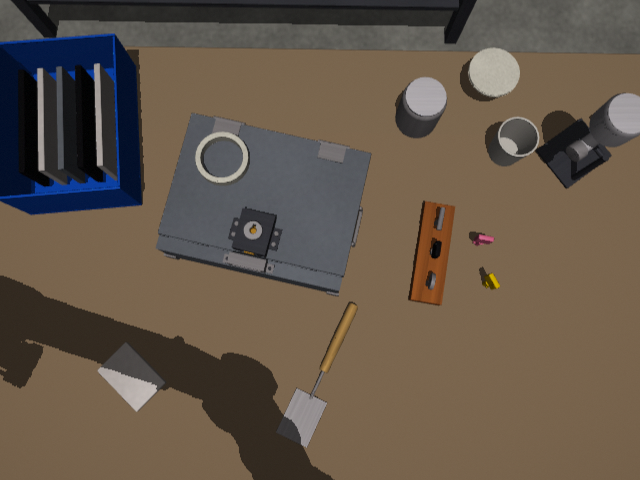

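View pics/a_wrist.png

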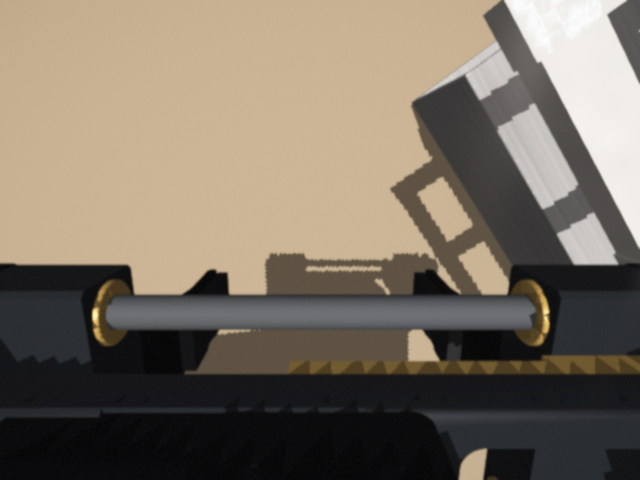

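The top view shows the block around (432,252) with the black key in the middle hole at (436,249), and the lock collar at (253,230). The pink and yellow look-alikes are to the right of the block.

```bash
cat > h.py <<'E'
import numpy as np,cv2
from bench import ctrl,get_image
from scipy.spatial.transform import Rotation as R
def proj(d,p):
    c=d["camera_from_world"]@np.append(p,1); q=d["mtx"]@np.array([c[0],-c[1],-c[2]]); return q[:2]/q[2]
def ray(d,uv):
    M=d["camera_from_world"]; r=np.linalg.inv(d["mtx"])@np.array([uv[0],uv[1],1.]); r=np.array([r[0],-r[1],-r[2]])
    o=-M[:3,:3].T@M[:3,3]; return o,M[:3,:3].T@r
def cast(d,uv,z):
    o,r=ray(d,uv); return o+r*(z-o[2])/r[2]
def crop(img,x,y,w,h,f,name):
    cv2.imwrite("pics/"+name,cv2.resize(img[y:y+h,x:x+w,::-1],None,fx=f,fy=f,interpolation=cv2.INTER_CUBIC))
def tool():
    s=ctrl.get_state(); return np.array(s["position"]),R.from_rotvec(s["tool_rot"]).as_matrix(),s
E
python3 - <<'E'
from h import *
d=get_image("top")
crop(d["img"],400,190,70,120,5,"b_block.png")
crop(d["img"],215,190,90,90,6,"b_lock.png")
p,M,s=tool();print(M)
E
```

```text
[[ 4.09398984e-01 -4.35856156e-04 -9.12355349e-01]
 [ 9.12354667e-01 -1.11674128e-03  4.09399212e-01]
 [-1.19730405e-03 -9.99999281e-01 -5.95373488e-05]]
```

View pics/b_block.png

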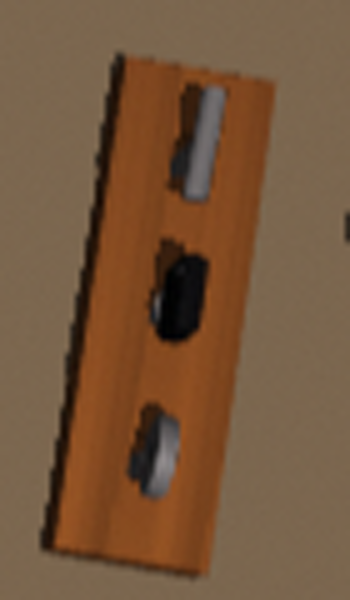

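View pics/b_lock.png

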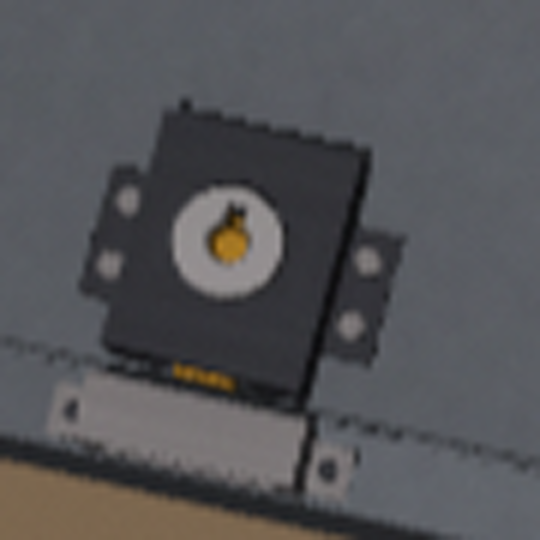

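Run:
```python
from h import *
d=get_image("top"); im=d["img"].astype(int); hsv=cv2.cvtColor(d["img"],cv2.COLOR_RGB2HSV)
def show(n,m,z,d=d):
    m=m.astype(np.uint8)
    k,l,st,c=cv2.connectedComponentsWithStats(m)
    for i in range(1,k):
        if st[i,4]>8:
            cn=max(cv2.findContours((l==i).astype(np.uint8),0,1)[0],key=len)
            r=cv2.minAreaRect(cn)
            print(n,st[i],c[i].round(2),cast(d,c[i],z).round(4),r)
            b=[cast(d,q,z)[:2].round(4) for q in cv2.boxPoints(r)]; print('   box',*b)
# block
roi=np.zeros(im.shape[:2],bool);roi[190:315,400:470]=1
blk=roi&(hsv[...,0]<14)&(hsv[...,1]>140)&(hsv[...,2]>90)
blk=cv2.morphologyEx(blk.astype(np.uint8),cv2.MORPH_CLOSE,np.ones((15,15)))
show("block",blk,0.028)
roi[:]=0;roi[238:262,428:446]=1
print(im[240:260,430:444].max(2))
show("key",roi&(im.max(2)<28),0.074)
roi[:]=0;roi[218:243,240:268]=1
col=roi&(im.min(2)>110)
show("collar",col,0.148)
roi[:]=0;roi[218:243,240:268]=1
show("gold",roi&(hsv[...,1]>150)&(hsv[...,2]>120),0.148-0.02)
s=get_image("scene");crop(s["img"],180,250,110,130,5,"c_sblock.png");crop(s["img"],320,165,110,80,6,"c_slock.png")
```

```text
block [ 411  201   44  104 3081] [432.75 252.85] [ 0.5449 -0.2603  0.028 ] ((432.7799987792969, 252.5399932861328), (31.112699508666992, 100.12632751464844), 8.130102157592773)
   box [ 0.4537 -0.215 ] [ 0.6484 -0.2465] [ 0.6402 -0.3071] [ 0.4458 -0.2738]
[[120  90  56  56  58  55  48  97  97  94 119 136 133 134]
 [117  52  56  57  56  42  19  23  25  26  71 109 132 133]
 [116  53  56  55  42  16   8  10  16  14  17  59 134 135]
 [117  53  56  43  17  18  25  13  15  14  14  58 134 135]
 [117  55  56  22   2  18  24  13  15  15  17  67 134 136]
 [117  57  53  11   5   7   8  16  16  15  19  86 135 136]
 [117  57  43   3   5   3   9  16  14  15  20 101 134 135]
 [ 92  55  32   1   3   4  10  18  16  14  26 118 136 135]
 [ 48  58  32   4   3   3  12  15  16  15  30 135 135 134]
 [ 51  82  30   3   4   5  13  14  14  15  38 134 135 133]
 [ 55  97  17   3   4   8  14  18  15  16  46 135 134 134]
 [ 44  84  12   5   4   4  16  19  16  15  58 135 136 133]
 [ 35  73  11   6   2  11  16  17  13  21  87 135 135 132]
 [ 35  54   9   2   5   9  17  14  15  21 101 135 137 132]
 [ 58  29   3   5 
[... 232 characters left out ...]
 88  64  67  92 109 140 141 136 136 132 129]
 [133 133 132 131 114 117 135 138 141 139 137 136 133 128]]
key [432 241   9  17 121] [435.93 249.07] [ 0.5452 -0.2569  0.074 ] ((435.91998291015625, 249.05999755859375), (7.495331764221191, 16.82914161682129), 8.13010311126709)
   box [ 0.5305 -0.2474] [ 0.5619 -0.2526] [ 0.5601 -0.2664] [ 0.5287 -0.2611]
collar [244 222  18  17 198] [252.28 230.21] [0.5637 0.0767 0.148 ] ((252.5, 230.0), (16.0, 17.0), 90.0)
   box [0.578  0.0914] [0.5783 0.062 ] [0.5502 0.0613] [0.5499 0.0906]
gold [251 229   5   4  19] [252.89 230.42] [0.5671 0.0779 0.128 ] ((253.0, 230.5), (3.0, 4.0), 90.0)
   box [0.5696 0.0813] [0.5696 0.0742] [0.5643 0.0741] [0.5642 0.0811]
```

View pics/c_sblock.png

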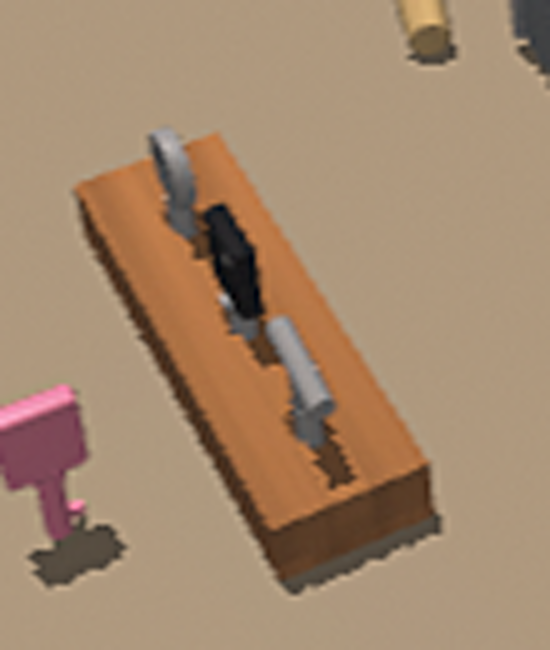

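View pics/c_slock.png

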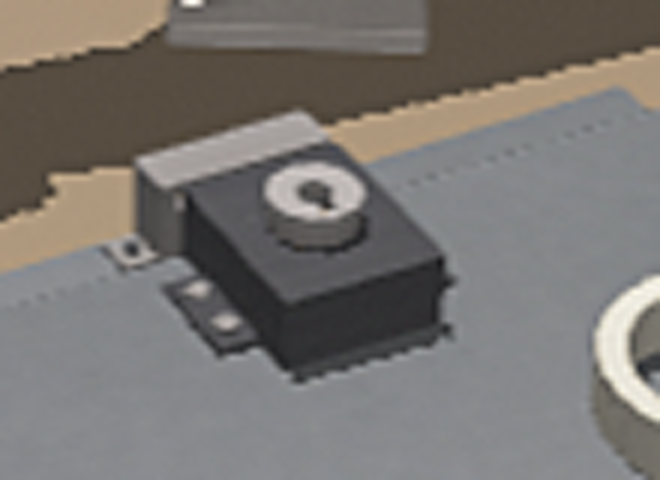

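Run:
```python
from h import *
d=get_image("wrist");p,M,s=tool()
C=d["camera_from_world"];o=-C[:3,:3].T@C[:3,3]
print("cam in tool",M.T@(o-p),"axis in tool",M.T@(-C[2,:3]),"right",M.T@C[0,:3])
def plan(t,yawx):
    # tool displacement in current tool frame, mm
    a=np.degrees(np.arctan2(M[1,0],M[0,0])); print("disp",(M.T@(np.array(t)-p)*1000).round(1),"yaw",a-yawx)
plan([0.47,0.077,0.30],80)
for t in ([0.5637,0.0767,.148],[0.546,-0.26,.074],[.266,.593,.1]):
    pass
print(proj(get_image("top"),[0.546,-0.2595,0.074]))
```

```text
cam in tool [ 5.73333579e-05 -1.61677162e-01  6.67008661e-02] axis in tool [-3.20893316e-04  9.70196339e-01 -2.42319954e-01] right [ 9.99999905e-01  2.39448409e-04 -3.65555184e-04]
disp [-387.3  -77.5 -397.3] yaw -14.165873373647244
[437.33062829 248.67494859]
```

```bash
cat >> h.py <<'E'
def plan(t,yawx=None):
    p,M,s=tool(); a=np.degrees(np.arctan2(M[1,0],M[0,0])); yawx=a if yawx is None else yawx
    # displacement expressed in the frame after the turn
    c=np.radians(yawx); X=np.array([np.cos(c),np.sin(c),0]);Y=np.array([0,0,-1.]);Z=np.cross(X,Y)
    dl=np.array(t)-p
    print("t",s["time"],"cur",p.round(4),"ang",a.round(2),"| now-frame",(M.T@dl*1000).round(1),"| after-turn",(np.array([X@dl,Y@dl,Z@dl])*1000).round(1),"yaw",round(a-yawx,2))
E
python3 -c "
from h import *
plan([0.615,0.068,0.205],80)"
```

```text
t 0.4 cur [0.2661 0.593  0.2224] ang 65.83 | now-frame [-336.1   17.5 -533.2] | after-turn [-456.4   17.4 -434.7] yaw -14.17
```

Request:
{"method": "drive_tool", "body": {
  "increments": "0 0 0 -7.1 0;0 0 0 -7.1 0;-20 0 -19 0 0;-40 2 -38 0 0;-40 2 -38 0 0;-40 2 -38 0 0;-40 2 -38 0 0;-40 2 -38 0 0;-40 2 -38 0 0;-40 2 -38 0 0;-40 2 -38 0 0;-40 2 -38 0 0;-40 2 -38 0 0;-36 0 -36 0 0;0 0 0 0 0;0 0 0 0 0"
}}

```text
time: 2.4
position: [0.6154, 0.0695, 0.2024]
tool_rot: [-1.285, -1.08, 1.08]
ft_force: [-0.8, 0.0, -0.3]
grip_width: 0.997
```

Run:
```python
from h import *
plan([0.615,0.068,0.205],80)
d=get_image("wrist"); cv2.imwrite("pics/d_w.png",d["img"][:,:,::-1])
print(proj(d,[0.5637,0.0767,.148]))
```

```text
t 2.4 cur [0.6154 0.0695 0.2024] ang 80.05 | now-frame [-1.5 -2.6  0.1] | after-turn [-1.5 -2.6  0.1] yaw 0.05
[316.83264599 173.6736592 ]
```

View pics/d_w.png

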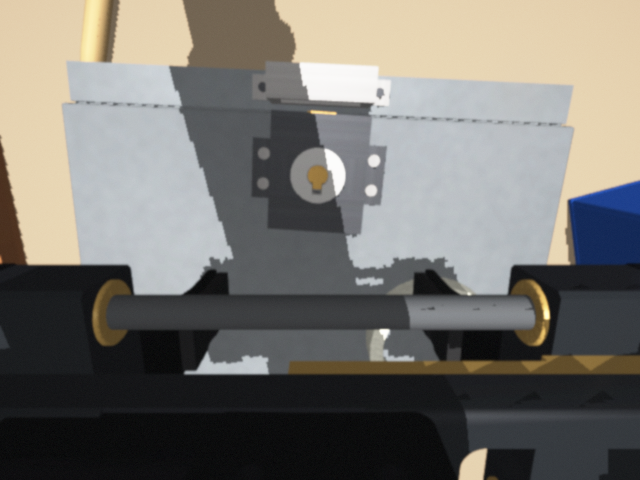

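The wrist view shows the collar around (317,176), with the keyhole and its notch pointing down the image, which is world +x. I'll measure it more closely.

Run:
```python
from h import *
d=get_image("wrist"); im=d["img"]; 
crop(im,245,55,150,190,4,"d_z.png") if False else crop(im,280,130,80,90,7,"d_z.png")
hsv=cv2.cvtColor(im,cv2.COLOR_RGB2HSV)
g=im.min(2)
roi=np.zeros(g.shape,np.uint8);roi[140:212,284:352]=1
col=((g>115)&(roi>0)).astype(np.uint8)
cn=max(cv2.findContours(col,0,cv2.CHAIN_APPROX_NONE)[0],key=cv2.contourArea)
e=cv2.fitEllipse(cn);print("collar",e,cast(d,e[0],.148))
hole=np.zeros_like(col);cv2.drawContours(hole,[cn],-1,1,-1);hole=hole&(1-col)
k,l,st,c=cv2.connectedComponentsWithStats(hole)
i=1+np.argmax(st[1:,4]);h=(l==i).astype(np.uint8);print(st[i],c[i])
hc=max(cv2.findContours(h,0,cv2.CHAIN_APPROX_NONE)[0],key=len)
pts=np.array([cast(d,q[0],.148)[:2] for q in hc])
c0=cast(d,e[0],.148)[:2]; r=pts-c0; 
yaw=np.radians(-9.5);x=np.array([np.cos(yaw),np.sin(yaw)]);
cc,rad=cv2.minEnclosingCircle(hc)
big=h.copy();op=cv2.morphologyEx(h,cv2.MORPH_OPEN,cv2.getStructuringElement(cv2.MORPH_ELLIPSE,(15,15)))
k,l,st,c=cv2.connectedComponentsWithStats(op);print("circle part",st[1:],c[1:]); ci=cast(d,c[1],.148)
nt=h&(1-cv2.dilate(op,np.ones((3,3))));k,l,st,c2=cv2.connectedComponentsWithStats(nt);j=1+np.argmax(st[1:,4]);print("notch",st[j],c2[j])
ni=cast(d,c2[j],.148);v=ni-ci;v2=ni[:2]-c0
print(ci,ni,"yaw hole",np.degrees(np.arctan2(v[1],v[0])),"from collar",np.degrees(np.arctan2(v2[1],v2[0])))
# case orientation: screw plates dots
w=((g>130)).astype(np.uint8);w[:, :245]=0;w[:,395:]=0;w[:140]=0;w[205:]=0
k,l,st,c=cv2.connectedComponentsWithStats(w)
P=[]
for i in range(1,k):
    if st[i,4]>40: q=cast(d,c[i],.112);print(st[i],c[i].round(1),q.round(4))
```

```text
collar ((324.726806640625, 172.60926818847656), (61.99132537841797, 70.7078857421875), 56.526512145996094) [0.56365422 0.08221173 0.148     ]
[305 165  22  31 466] [315.6223176  178.72317597]
circle part [[306 165  21  23 370]] [[315.82432432 175.99189189]]
notch [310 188  11   8  73] [314.82191781 191.31506849]
[0.56468088 0.0767651  0.148     ] [0.57336638 0.07462548 0.148     ] yaw hole -13.838914847244295 from collar -37.99367195994196
[ 290  140   67   63 1893] [319.1 171.7] [0.5648 0.0786 0.112 ]
[ 365  140   30   65 1167] [383.9 168.6] [0.5702 0.1222 0.112 ]
[363 184  14  14 162] [369.4 190.7] [0.5834 0.1105 0.112 ]
```

View pics/d_z.png

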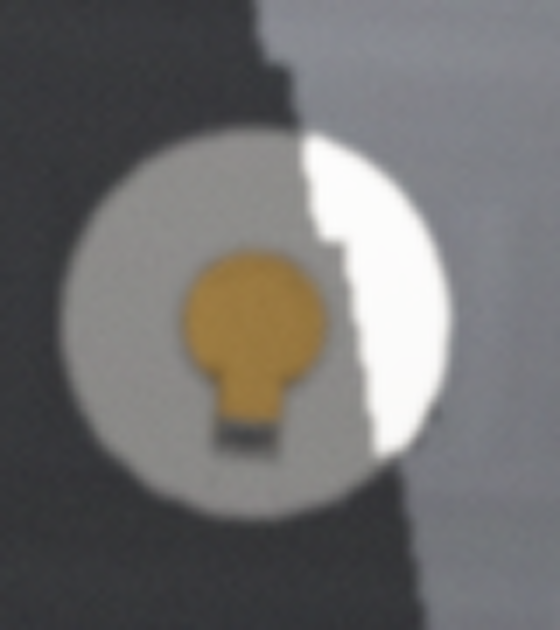

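```bash
python3 -c "
from h import *
plan([0.597,-0.268,0.14],80)"
```

```text
t 2.5 cur [0.6151 0.0707 0.2025] ang 80.19 | now-frame [-336.9   62.2  -40. ] | after-turn [-336.7   62.5  -41. ] yaw 0.19
```

Request:
{"method": "drive_tool", "body": {
  "increments": "-28 0 -4 0 0;-56 0 -7 0 0;-56 0 -7 0 0;-56 8 -7 0 0;-56 18 -7 0 0;-56 24 -6 0 0;-29 12 -3 0 0;0 0 0 0 0;0 0 0 0 0"
}}

```text
time: 3.62
position: [0.5988, -0.2677, 0.1409]
tool_rot: [-1.285, -1.084, 1.081]
ft_force: [1.4, 1.1, 0.4]
grip_width: 1.0
```

Run:
```python
from h import *
d=get_image("wrist"); cv2.imwrite("pics/e_w.png",d["img"][:,:,::-1])
print(proj(d,[0.546,-.2595,.074]),proj(d,[0.546,-.2595,.008]));plan([0.597,-0.268,0.14],80)
```

```text
[318.30463897 169.96091238] [318.62379355 165.00696577]
t 3.675 cur [ 0.5991 -0.2674  0.1412] ang 80.25 | now-frame [-0.9  1.2  2. ] | after-turn [-0.9  1.2  2. ] yaw 0.25
```

View pics/e_w.png

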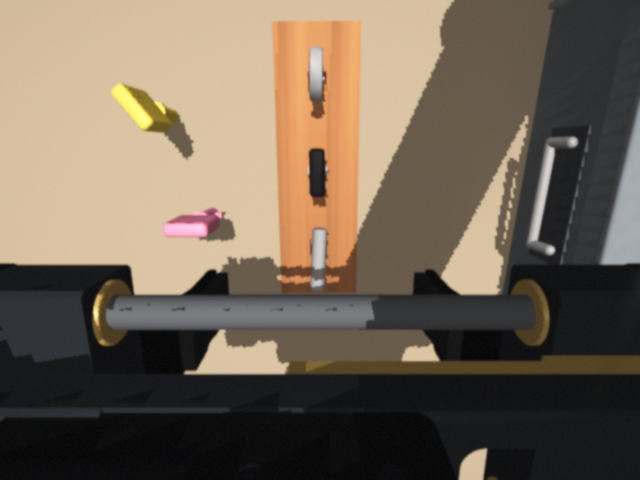

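Run:
```python
from h import *
d=get_image("wrist");im=d["img"];crop(im,275,130,90,90,6,"e_z.png")
m=((im.max(2)<45)).astype(np.uint8);m[:140]=0;m[205:]=0;m[:,:300]=0;m[:,335:]=0
k,l,st,c=cv2.connectedComponentsWithStats(m);i=1+np.argmax(st[1:,4]);print(st[i],c[i])
cn=max(cv2.findContours((l==i).astype(np.uint8),0,cv2.CHAIN_APPROX_NONE)[0],key=len)
r=cv2.minAreaRect(cn);print(r,[cast(d,q,.074)[:2].round(4) for q in cv2.boxPoints(r)],cast(d,r[0],.074))
ys,xs=np.nonzero(l==i);f=cv2.fitLine(np.c_[xs,ys].astype(np.float32),cv2.DIST_L2,0,.01,.01).ravel()
a=cast(d,[f[2],f[3]],.074);b=cast(d,[f[2]+20*f[0],f[3]+20*f[1]],.074);v=b-a
print("line yaw",np.degrees(np.arctan2(v[1],v[0])))
o=((im[...,0].astype(int)-im[...,2])>70).astype(np.uint8);o[:,:260]=0;o[:,380:]=0;o[290:]=0;o[:22]=0
for side in("L","R"):
    P=[]
    for y in range(30,255,3):
        x=np.nonzero(o[y])[0]
        if len(x)>20: P.append(cast(d,[x.min() if side=="L" else x.max(),y],.028)[:2])
    P=np.array(P,np.float32);f=cv2.fitLine(P,cv2.DIST_HUBER,0,.001,.001).ravel()
    print(side,np.degrees(np.arctan(f[1]/f[0])), f[3]+(0.546-f[2])*f[1]/f[0])
```

```text
[310 150  14  46 479] [316.40083507 175.33194154]
((316.5, 172.5), (45.0, 13.0), 90.0) [array([ 0.5337, -0.2622]), array([ 0.5351, -0.2544]), array([ 0.562, -0.259]), array([ 0.5606, -0.267 ])] [ 0.54765372 -0.26063678  0.074     ]
line yaw -7.162798537266707
L -9.3840475 -0.29070157
R -9.648099 -0.22989884
```

View pics/e_z.png

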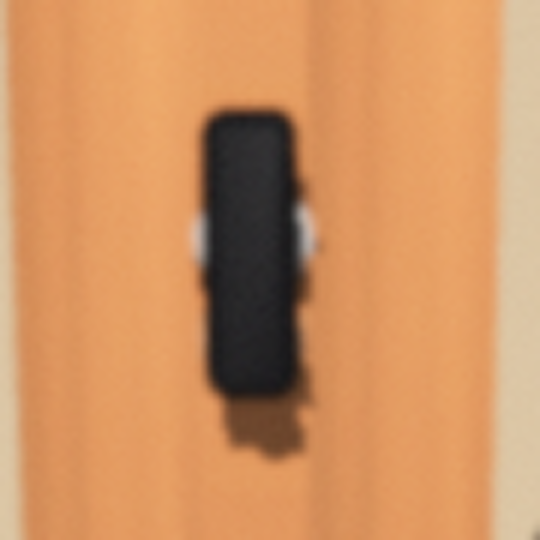

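```bash
python3 -c "
from h import *
plan([0.547,-0.2605,0.039],81.4)"
```

```text
t 3.725 cur [ 0.5991 -0.2675  0.1413] ang 80.26 | now-frame [ -2.1 102.2  52.7] | after-turn [ -0.9 102.3  52.6] yaw -1.14
```

Request:
{"method": "drive_tool", "body": {
  "increments": "0 0 0 -1.1 0;-1 0 27 0 0;0 0 25.6 0 0;0 0 0 0 60;0 30 0 0 90;0 40 0 0 110;0 25 0 0 110;0 7.3 0 0 110;0 0 0 0 110;0 0 0 0 110",
  "squeeze": 40
}}

```text
time: 4.97
position: [0.5469, -0.2637, 0.0397]
tool_rot: [-1.281, -1.096, 1.094]
ft_force: [0.1, 0.5, -0.0]
grip_width: 0.575
```

Run:
```python
from h import *
plan([0.547,-0.2605,0.039],81.4)
d=get_image("wrist"); cv2.imwrite("pics/f_w.png",d["img"][:,:,::-1])
d=get_image("scene"); crop(d["img"],150,230,150,150,4,"f_s.png")
```

```text
t 4.975 cur [ 0.5469 -0.2637  0.0397] ang 81.15 | now-frame [3.2 0.7 0.4] | after-turn [3.2 0.7 0.4] yaw -0.25
```

View pics/f_s.png

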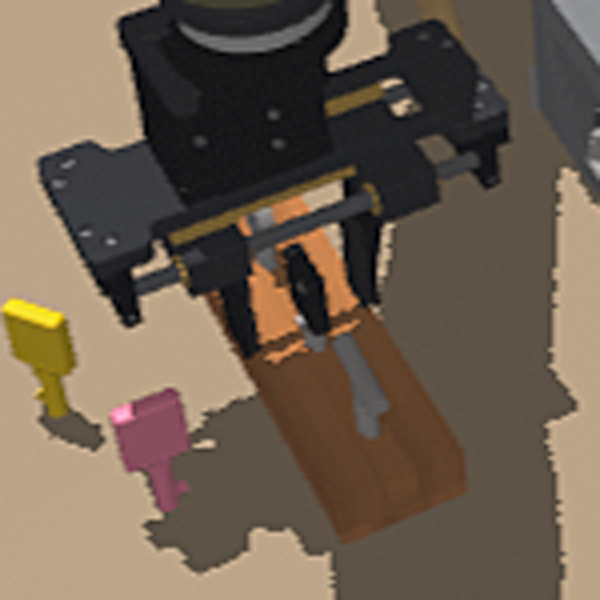

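View pics/f_w.png

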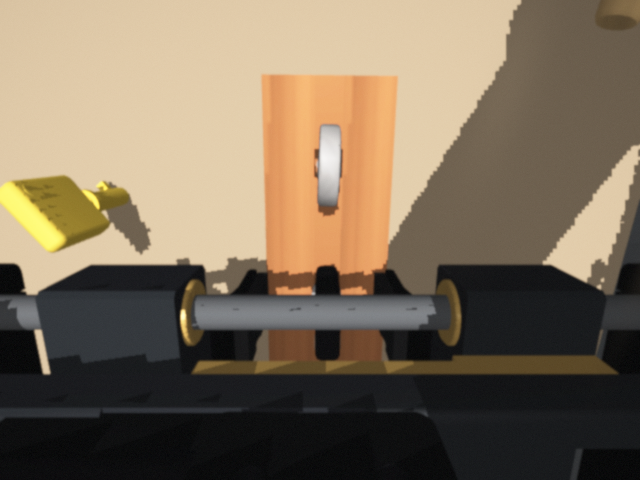

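Request:
{"method": "drive_tool", "body": {
  "increments": "3.2 0.5 0 -0.3 150;0 0 0 0 190;0 0 0 0 220;0 0 0 0 255;0 0 0 0 255;0 0 0 0 255;0 0 0 0 255",
  "squeeze": 40
}}

```text
time: 5.95
position: [0.5461, -0.2602, 0.0377]
tool_rot: [-1.276, -1.098, 1.098]
ft_force: [-0.6, -0.3, 0.6]
grip_width: 0.112
```

Run:
```python
from h import *
plan([0.547,-0.2605,0.039],81.4);p,M,s=tool();print(s["ft_force"],s["torque"],s["grip_width"],s["joint_positions"])
```

```text
t 5.95 cur [ 0.5461 -0.2602  0.0377] ang 81.43 | now-frame [-0.2 -1.3 -1. ] | after-turn [-0.2 -1.3 -1. ] yaw 0.03
[-0.60319421 -0.27473361  0.58677089] [0.04678663 0.04605523 0.01059342] 0.11212569884961192 [ 0.02547283  0.40472814  0.45524091  1.77872058 -0.20652499  1.0053376
  1.9812707 ]
```

Request:
{"method": "drive_tool", "body": {
  "increments": "0 -5 0 0 255;0 -10 0 0 255;0 -15 0 0 255;0 -30 0 0 255;0 -45 0 0 255;0 -45 0 0 255;0 -15 0 0 255;0 0 0 0 255;0 0 0 0 255"
}}

```text
time: 7.08
position: [0.5452, -0.2595, 0.201]
tool_rot: [-1.273, -1.097, 1.099]
ft_force: [-0.5, 0.5, -0.7]
grip_width: 0.11
```

Run:
```python
from h import *
plan([0.5647,0.0768,0.203],76.3);p,M,s=tool();print(s["ft_force"],s["torque"],s["grip_width"])
d=get_image("scene"); cv2.imwrite("pics/g_s.png",d["img"][:,:,::-1])
d=get_image("wrist"); cv2.imwrite("pics/g_w.png",d["img"][:,:,::-1])
```

```text
t 7.075 cur [ 0.5452 -0.2595  0.201 ] ang 81.44 | now-frame [335.5  -1.7  30.8] | after-turn [331.4  -2.   60.7] yaw 5.14
[-0.51065645  0.49218642 -0.6968372 ] [ 0.03783456 -0.01389615  0.0380497 ] 0.10994420938641761
```

View pics/g_s.png

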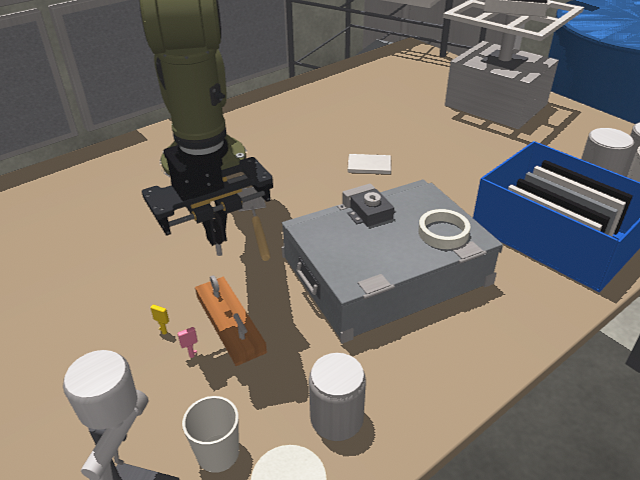

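View pics/g_w.png

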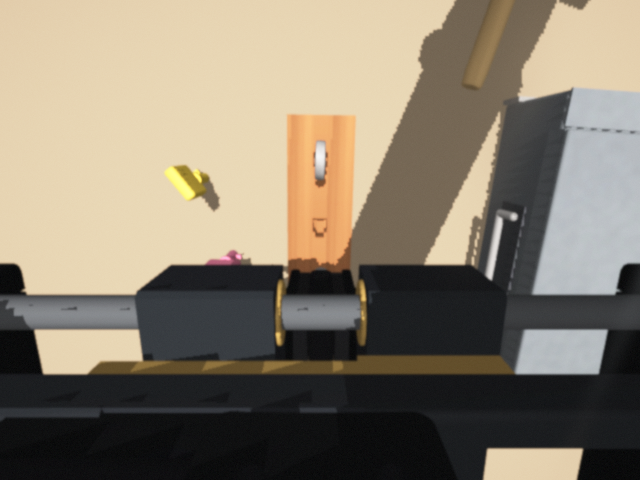

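Request:
{"method": "drive_tool", "body": {
  "increments": "0 0 0 5.1 255;-0 0 0 0 255;20 -2 4 0 255;50 0 9 0 255;55 0 10 0 255;55 0 10 0 255;55 0 10 0 255;50 0 9 0 255;32 0 6 0 255;14.4 0 2.7 0 255;0 0 0 0 255;0 0 0 0 255;0 0 0 0 255"
}}

```text
time: 8.8
position: [0.5656, 0.0742, 0.2048]
tool_rot: [-1.314, -1.03, 1.03]
ft_force: [1.1, 0.2, 0.0]
grip_width: 0.112
```

Run:
```python
from h import *
plan([0.5647,0.0768,0.19],76.3)
d=get_image("scene"); crop(d["img"],320,130,110,90,7,"h_s.png");print(proj(d,[0.5647,0.0768,0.148]),proj(d,[0.5647,0.0768,0.173]))
d=get_image("wrist"); cv2.imwrite("pics/h_w.png",d["img"][:,:,::-1])
d=get_image("top"); crop(d["img"],200,180,110,100,7,"h_t.png")
```

```text
t 8.8 cur [0.5656 0.0742 0.2048] ang 76.18 | now-frame [ 2.3 14.8  1.4] | after-turn [ 2.3 14.8  1.4] yaw -0.12
[371.82684957 195.83055681] [372.41526429 185.3169211 ]
```

View pics/h_s.png

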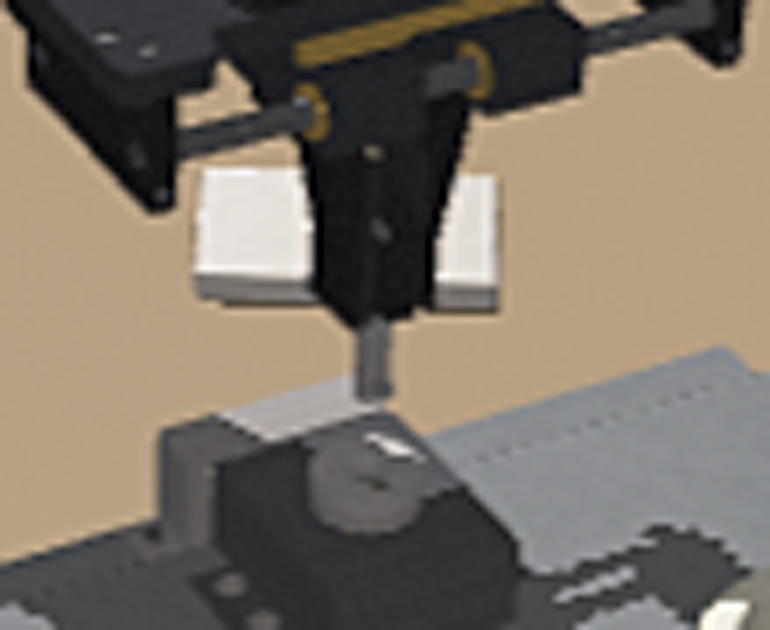

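View pics/h_t.png

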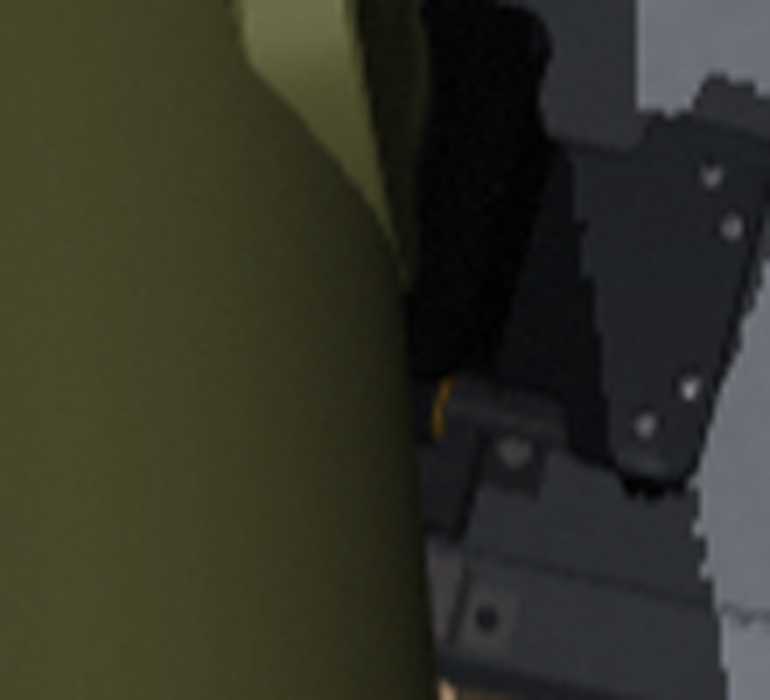

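View pics/h_w.png

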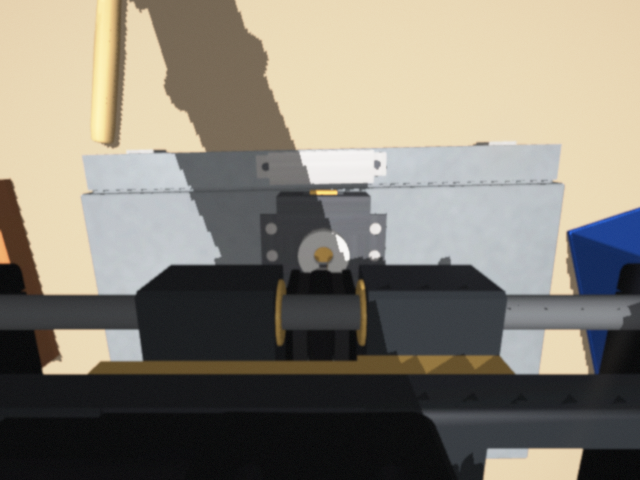

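Run:
```python
from h import *
d=get_image("scene")
P=[];A=[]
for i in range(6):
    p,M,s=tool();P.append(p);A.append(np.degrees(np.arctan2(M[1,0],M[0,0])));w=get_image("wrist")
print(np.array(P).round(4),np.round(A,2),s["ft_force"])
p=np.mean(P,0)
print("tip exp",proj(d,p-[0,0,.0300]),"tcp")
print("mm/px along u:",1/np.linalg.norm(proj(d,p+[.00627,.00779,0])-proj(d,p))*10)
c=max(cv2.findContours(((w["img"].min(2)>100)*1).astype(np.uint8)[225:265,290:360],0,1)[0],key=cv2.contourArea)
crop(w["img"],270,200,110,80,7,"i_w.png")
for n in("g_w",): pass
crop(cv2.imread("pics/g_w.png")[:,:,::-1],280,190,80,85,7,"i_g.png")
crop(cv2.imread("pics/a_scene.png")[:,:,::-1],340,175,60,45,12,"i_c.png")
crop(d["img"],340,165,60,50,12,"i_t.png")
```

```text
[[0.5655 0.0756 0.2049]
 [0.5654 0.0758 0.2048]
 [0.5654 0.076  0.2048]
 [0.5654 0.0761 0.2048]
 [0.5654 0.0762 0.2048]
 [0.5654 0.0763 0.2048]] [76.28 76.3  76.31 76.32 76.33 76.34] [-0.16810933 -0.16725383 -0.58134786]
tip exp [372.41146962 184.84726745] tcp
mm/px along u: 1.9108171613465204
```

View pics/i_w.png

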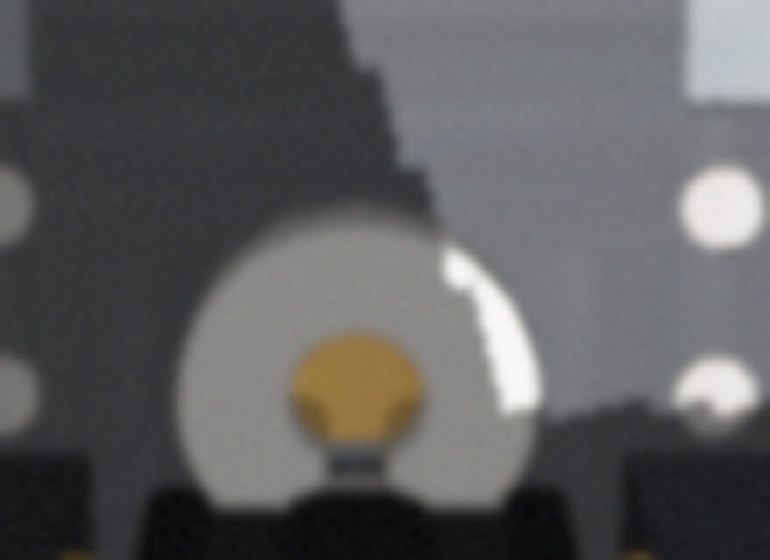

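View pics/i_g.png

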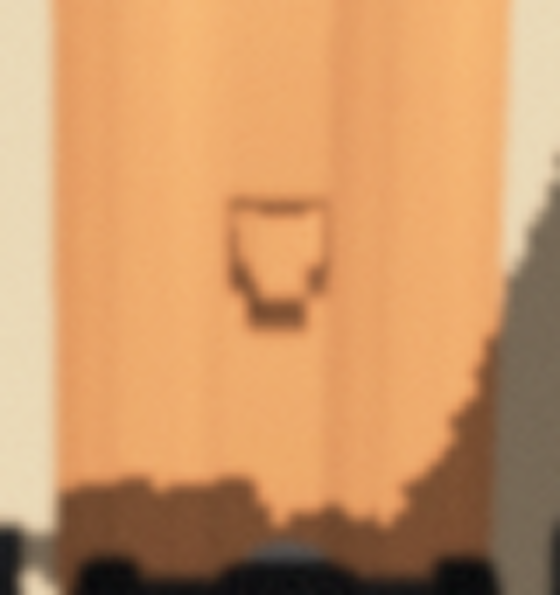

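View pics/i_c.png

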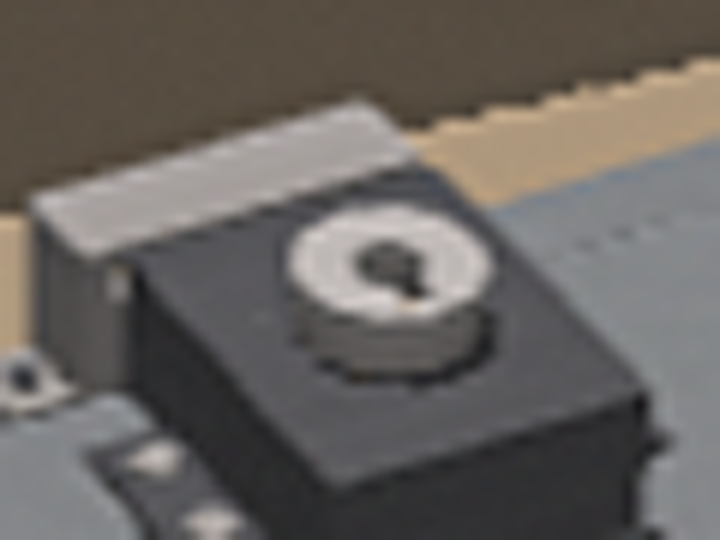

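View pics/i_t.png

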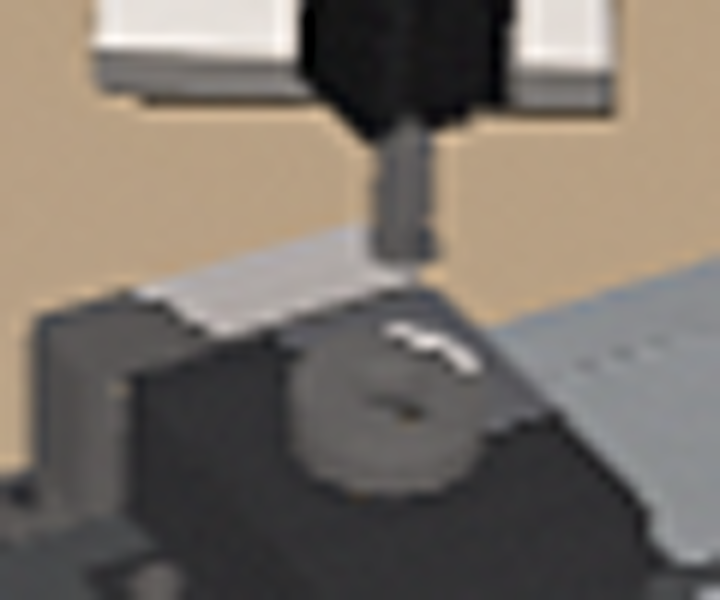

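Run:
```python
from h import *
d=get_image("wrist");p,M,s=tool();C=d["camera_from_world"];o=-C[:3,:3].T@C[:3,3];print(p, M.T@(o-p))
def intool(uv,h,cam=None):
    _,r=ray(d,uv); r=M.T@r; c=np.array([0,-.1617,.0667]); return (c+r*(h-c[1])/r[1])*1000
for z in(.2005,.2015,.2025): print("blockhole",intool((319.7,225.1),z-.028))
print("top edge,notch end",intool((319.7,190+200/7),.1735),intool((319.7,190+328/7),.1735))
for uv in((321.3,256.7),(321.3,200+335/7),(321.3,200+475/7),(296.4,256),(347.5,256)): print("lock",uv,intool(uv,p[2]-.148))
# same from the earlier scene lock view with cast
print("now cast",cast(d,(321.3,256.7),.148))
s=get_image("scene")
```

```text
[0.56538904 0.07633761 0.20475825] [ 0.00019588 -0.1618319   0.06667333]
blockhole [ -0.72729206 172.5         -3.11581157]
blockhole [ -0.72946828 173.5         -3.32471586]
blockhole [ -0.73164449 174.5         -3.53362014]
top edge,notch end [ -0.72367479 173.5          2.87517599] [ -0.74003153 173.5        -14.62897027]
lock (321.3, 256.7) [ 0.50142993 56.75824689  0.99027622]
lock (321.3, 247.85714285714286) [ 0.50072054 56.75824689  6.69499018]
lock (321.3, 267.8571428571429) [ 0.50233743 56.75824689 -6.30756955]
lock (296.4, 256) [-14.98507397  56.75824689   1.4512688 ]
lock (347.5, 256) [16.79654572 56.75824689  1.4371684 ]
now cast [0.56465953 0.07723824 0.148     ]
```

Request:
{"method": "drive_tool", "body": {
  "increments": "0.6 10 3.0 0 255;0 10 0 0 255;0 2 0 0 255;0 0 0 0 255;0 0 0 0 255;0 0 0 0 255",
  "squeeze": 50
}}

```text
time: 10.15
position: [0.5629, 0.0775, 0.1831]
tool_rot: [-1.313, -1.032, 1.031]
ft_force: [1.1, 0.1, -1.0]
grip_width: 0.111
```

Run:
```python
from h import *
plan([0.5647,0.0768,0.19],76.3);print(tool()[2]["ft_force"])
d=get_image("scene"); crop(d["img"],340,165,60,50,12,"j_t.png")
d=get_image("wrist"); crop(d["img"],270,200,110,80,7,"j_w.png")
```

```text
t 10.15 cur [0.5629 0.0775 0.1831] ang 76.33 | now-frame [-0.3 -6.9 -2. ] | after-turn [-0.3 -6.9 -2. ] yaw 0.03
[ 1.10481825  0.08499996 -1.0050333 ]
```

View pics/j_t.png

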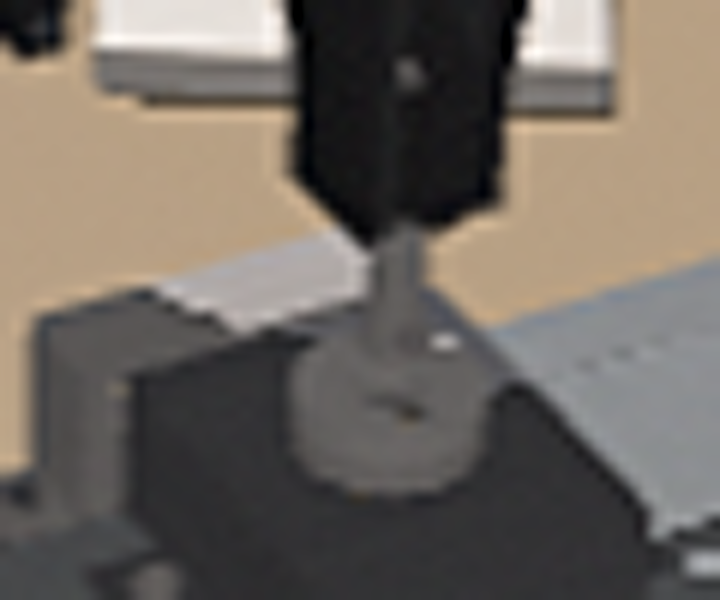

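View pics/j_w.png

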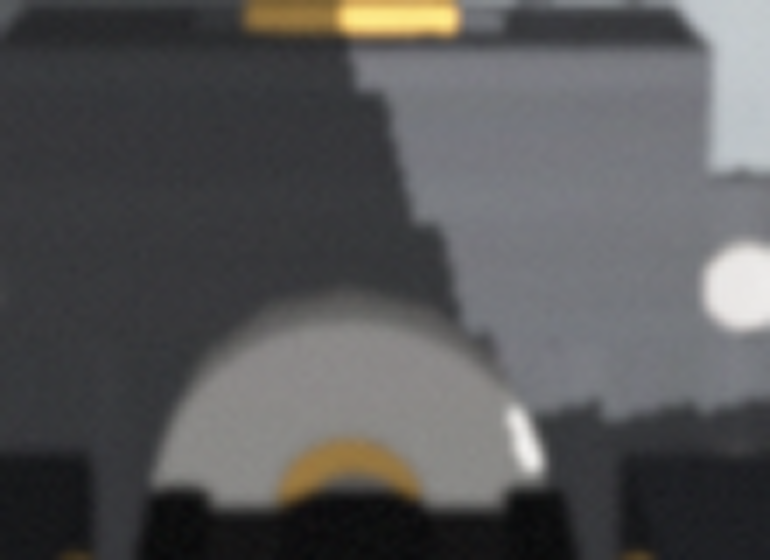

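Run:
```python
from h import *
d=get_image("wrist");p,M,s=tool();print(p,s["ft_force"])
crop(d["img"],300,240,45,35,16,"k_w.png")
def intool(uv,h):
    _,r=ray(d,uv); r=M.T@r; c=np.array([0,-.1617,.0667]); return (c+r*(h-c[1])/r[1])*1000
for z in (.148,): print("hole top",intool((320,262.4),p[2]-z))
for h in (.028,.030,.032): print("barrel edge",intool((320.2,267.1),h))
```

```text
[0.56274761 0.07758388 0.18297827] [-0.28174554 -0.75091096 -1.11146431]
hole top [-0.26729653 34.97827324  4.18440262]
barrel edge [-0.15095558 28.          3.72365287]
barrel edge [-0.1525471 30.         3.0596956]
barrel edge [-0.15413862 32.          2.39573833]
```

View pics/k_w.png

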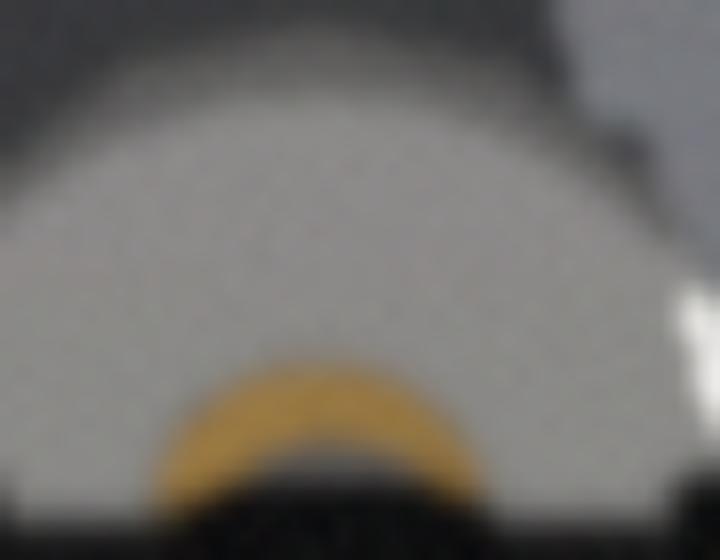

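Request:
{"method": "drive_tool", "body": {
  "increments": "-0.2 1.5 0 0 255;0 1.5 0 0 255;0 1 0 0 255;0 1 0 0 255;0 1 0 0 255;0 1 0 0 255;0 0 0 0 255;0 0 0 0 255"
}}

```text
time: 11.3
position: [0.5626, 0.0774, 0.1758]
tool_rot: [-1.313, -1.032, 1.032]
ft_force: [-0.4, 0.4, -0.9]
grip_width: 0.109
```

Run:
```python
from h import *
p,M,s=tool();print(p,s["ft_force"],s["torque"])
d=get_image("scene"); crop(d["img"],340,165,60,50,12,"l_t.png")
```

```text
[0.56260131 0.0773834  0.17578545] [-0.38087909  0.4054314  -0.85062501] [0.03473173 0.02251894 0.01331704]
```

View pics/l_t.png

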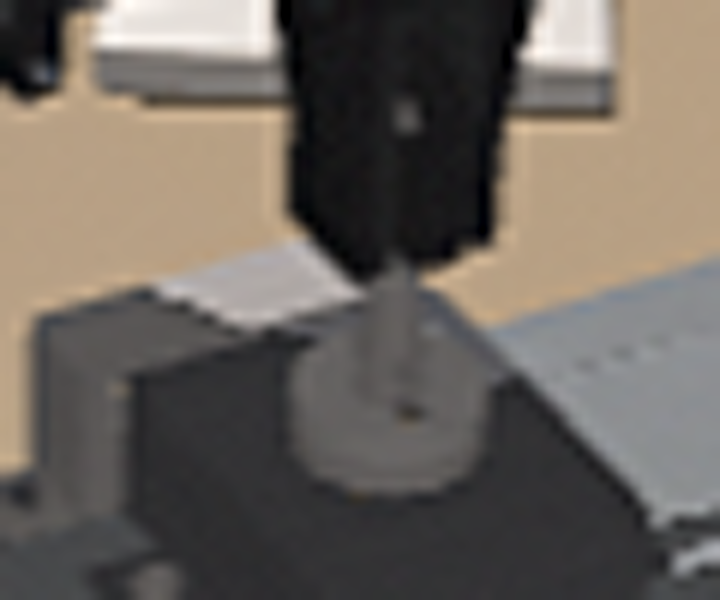

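Request:
{"method": "drive_tool", "body": {
  "increments": "0 1 0 0 255;0 1 0 0 255;0 1 0 0 255;0 0 0 0 255"
}}

```text
time: 11.85
position: [0.5625, 0.0774, 0.1726]
tool_rot: [-1.313, -1.032, 1.032]
ft_force: [0.2, 0.2, -0.4]
grip_width: 0.109
```

Request:
{"method": "drive_tool", "body": {
  "increments": "0 1 0 0 255;0 1 0 0 255;0 1 0 0 255;0 0 0 0 255"
}}

```text
time: 12.35
position: [0.5625, 0.0773, 0.1697]
tool_rot: [-1.313, -1.032, 1.032]
ft_force: [0.1, -0.3, -0.9]
grip_width: 0.113
```

Request:
{"method": "drive_tool", "body": {
  "increments": "0 1 0 0 255;0 1 0 0 255;0 1 0 0 255;0 0 0 0 255"
}}

```text
time: 12.85
position: [0.5627, 0.0774, 0.1671]
tool_rot: [-1.313, -1.032, 1.031]
ft_force: [-1.1, 0.3, 3.5]
grip_width: 0.108
```

Request:
{"method": "drive_tool", "body": {
  "increments": "0 1 0 0 255;0 1 0 0 255;0 0 0 0 255"
}}

```text
time: 13.22
position: [0.5627, 0.0774, 0.165]
tool_rot: [-1.313, -1.032, 1.031]
ft_force: [-1.4, 0.1, 4.3]
grip_width: 0.106
```

Request:
{"method": "drive_tool", "body": {
  "increments": "0 1 0 0 255;0 1 0 0 255;0 0 0 0 255;0 0 0 0 255"
}}

```text
time: 13.72
position: [0.5628, 0.0774, 0.1631]
tool_rot: [-1.313, -1.032, 1.031]
ft_force: [-2.3, -1.2, 6.3]
grip_width: 0.111
```

Request:
{"method": "drive_tool", "body": {
  "increments": "0 0.7 0 0 255;0 0 0 0 255;0 0 0 0 255"
}}

```text
time: 14.1
position: [0.5628, 0.0774, 0.1624]
tool_rot: [-1.313, -1.032, 1.031]
ft_force: [-1.8, -0.9, 5.1]
grip_width: 0.109
```

Request:
{"method": "drive_tool", "body": {
  "increments": "0 0.6 0 0 255;0 0 0 0 255;0 0 0 0 255"
}}

```text
time: 14.48
position: [0.5628, 0.0774, 0.1619]
tool_rot: [-1.313, -1.032, 1.031]
ft_force: [-1.9, -0.6, 6.2]
grip_width: 0.112
```

Request:
{"method": "drive_tool", "body": {
  "increments": "0 0.5 0 0 255;0 0 0 0 255;0 0 0 0 255"
}}

```text
time: 14.85
position: [0.5628, 0.0774, 0.1616]
tool_rot: [-1.313, -1.032, 1.031]
ft_force: [-1.8, -0.2, 7.0]
grip_width: 0.11
```

Run:
```python
from h import *
F=[];
for i in range(4):
    get_image("scene");p,M,s=tool();F.append(s["ft_force"])
print(np.mean(F,0),p,s["torque"],s["joint_positions"])
```

```text
[-1.80479011  0.07856183  7.34521679] [0.56280733 0.07741651 0.16163273] [-0.07042977  0.48585822  0.02933125] [-0.42527968  0.18504291  0.27179128  1.75028438 -0.05297577  1.2126346
  1.19293235]
```

Request:
{"method": "drive_tool", "body": {
  "increments": "0.2 0 0 6 255;0.2 0 0 6 255;0.2 0 0 6 255;0 0 0 0 255"
}}

```text
time: 15.55
position: [0.5639, 0.0786, 0.1618]
tool_rot: [-1.422, -0.795, 0.79]
ft_force: [0.4, 1.0, 5.5]
grip_width: 0.105
```

Run:
```python
from h import *
p,M,s=tool();print(M.T@s["ft_force"],s["torque"],p,np.degrees(np.arctan2(M[1,0],M[0,0])))
```

```text
[ 1.06749589 -5.48826026  0.1948457 ] [ 0.21717052 -0.12435034 -0.00605861] [0.56394542 0.07862008 0.16175425] 58.31004787500412
```

Request:
{"method": "drive_tool", "body": {
  "increments": "0.2 0 0 6 255;0.2 0 0 6 255;0.2 0 0 6 255;0 0 0 0 255"
}}

```text
time: 16.05
position: [0.5647, 0.0794, 0.1619]
tool_rot: [-1.5, -0.554, 0.547]
ft_force: [0.7, 0.9, 5.2]
grip_width: 0.11
```

Request:
{"method": "drive_tool", "body": {
  "increments": "0.2 0 0 6 255;0.2 0 0 6 255;0 0 0 0 255"
}}

```text
time: 16.42
position: [0.5653, 0.0796, 0.1619]
tool_rot: [-1.536, -0.391, 0.384]
ft_force: [1.6, 0.7, 5.9]
grip_width: 0.112
```

Run:
```python
from h import *
p,M,s=tool();print(M.T@s["ft_force"],s["torque"],p,np.degrees(np.arctan2(M[1,0],M[0,0])))
```

```text
[ 1.74317844 -5.86516136 -0.12423901] [ 0.25754425 -0.45133443  0.03445876] [0.56529231 0.07957511 0.16194565] 28.32479977642634
```

Request:
{"method": "drive_tool", "body": {
  "increments": "0.2 0 0 6 255;0.2 0 0 6 255;0.2 0 0 6 255;0 0 0 0 255"
}}

```text
time: 16.92
position: [0.5661, 0.0796, 0.162]
tool_rot: [-1.565, -0.147, 0.139]
ft_force: [2.9, 1.8, 4.5]
grip_width: 0.109
```

Request:
{"method": "drive_tool", "body": {
  "increments": "0.13 0 0 4 255;0.1 0 0 3 255;0 0 0 0 255;0 0 0 0 255"
}}

```text
time: 17.42
position: [0.5664, 0.0795, 0.162]
tool_rot: [-1.569, -0.052, 0.044]
ft_force: [4.5, 1.3, 4.8]
grip_width: 0.115
```

Run:
```python
from h import *
for i in range(3):
    d=get_image("scene");p,M,s=tool();print(M.T@s["ft_force"],s["torque"],p,np.degrees(np.arctan2(M[1,0],M[0,0])))
crop(d["img"],320,165,80,60,9,"m_t.png");w=get_image("wrist");cv2.imwrite("pics/m_w.png",w["img"][:,:,::-1])
```

```text
[ 4.09526972 -4.67351298  0.39695181] [ 0.23957592 -1.09098676  0.10345304] [0.56643006 0.07949255 0.16201724] 3.492775062614265
[ 5.44499013 -4.48284728  0.70491179] [ 0.20333251 -1.02931884  0.04319552] [0.56645297 0.07951516 0.16204422] 3.492756657972938
[ 4.6345516  -4.98160119  1.16018699] [ 0.20461705 -1.14061157  0.04737626] [0.56643858 0.07947681 0.16202252] 3.495531265126501
```

View pics/m_t.png

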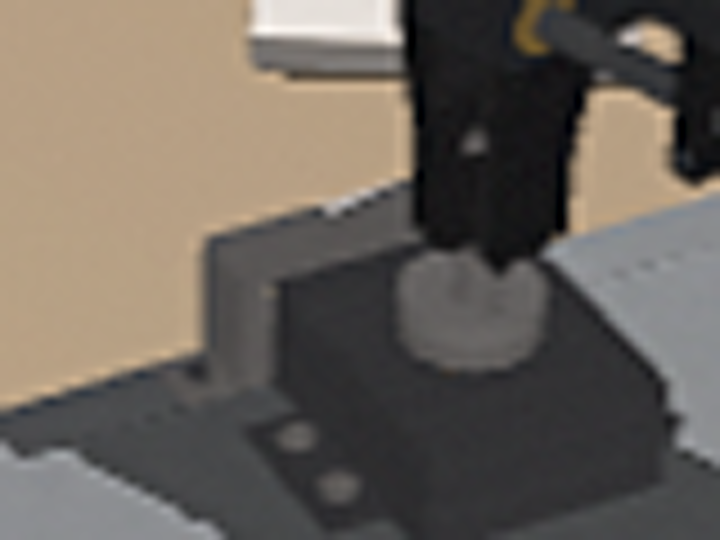

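View pics/m_w.png

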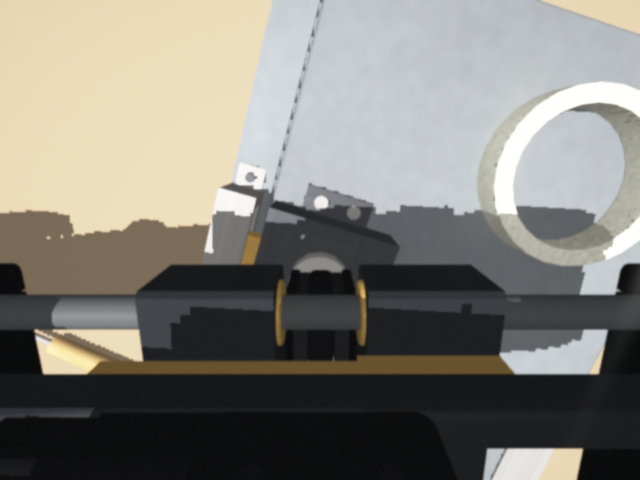

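Request:
{"method": "drive_tool", "body": {
  "increments": "0.6 0 0 2 255;0.1 0 0 2 255;0 0 0 0 255;0 0 0 0 255"
}}

```text
time: 18.12
position: [0.5668, 0.0794, 0.162]
tool_rot: [-1.57, 0.004, -0.011]
ft_force: [3.7, 1.0, 5.9]
grip_width: 0.109
```

Run:
```python
from h import *
for i in range(4):
    w=get_image("wrist");p,M,s=tool();print(M.T@s["ft_force"],s["torque"],p,np.degrees(np.arctan2(M[1,0],M[0,0])))
crop(w["img"],190,150,140,120,5,"n_w.png")
```

```text
[ 5.12611198 -5.35560971  0.31310457] [ 0.15704741 -0.84657705  0.06355773] [0.56673785 0.07939899 0.16198031] -0.5360734917802245
[ 4.08579709 -6.19292504  1.38968678] [ 0.17195461 -0.897913    0.09482082] [0.5667331  0.07940748 0.16198168] -0.534329795832615
[ 3.29875495 -4.22251456  0.79377171] [ 0.21905027 -0.88742913  0.05151464] [0.56676211 0.07943588 0.16198111] -0.5326126444372213
[ 3.19939039 -5.42074559  0.34040982] [ 0.13356333 -0.84727224  0.09312667] [0.56672531 0.07937244 0.16196364] -0.5388907646784202
```

View pics/n_w.png

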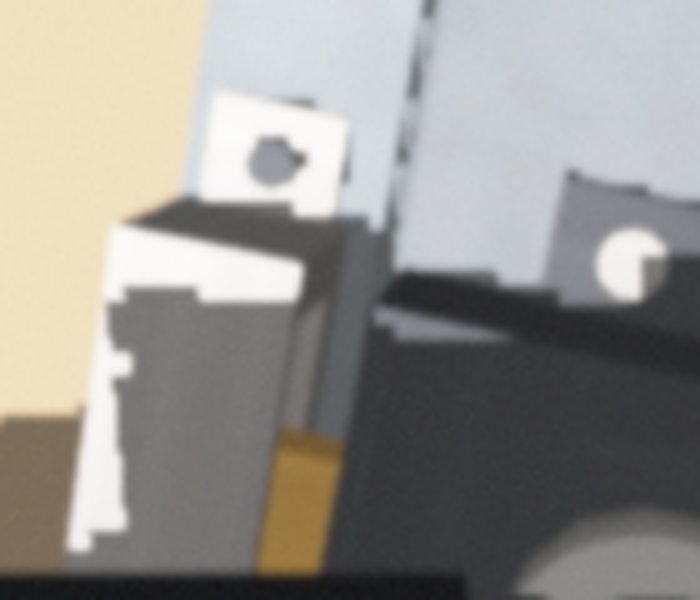

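Request:
{"method": "drive_tool", "body": {
  "increments": "-0.7 0 0 -5 255;-0.2 0 0 -6 255;-0.2 0 0 -6 255;-0.2 0 0 -6 255;-0.2 0 0 -6 255;-0.2 0 0 -6 255;0 0 0 0 255"
}}

```text
time: 19.2
position: [0.5633, 0.0783, 0.1616]
tool_rot: [-1.519, -0.471, 0.471]
ft_force: [-0.6, -0.4, 7.9]
grip_width: 0.11
```

Request:
{"method": "drive_tool", "body": {
  "increments": "-0.2 0 0 -6 255;-0.2 0 0 -6 255;-0.2 0 0 -6 255;-0.2 0 0 -6 255;0 0 0 0 255"
}}

```text
time: 19.82
position: [0.5626, 0.0769, 0.1616]
tool_rot: [-1.422, -0.794, 0.795]
ft_force: [-0.4, -1.8, 8.7]
grip_width: 0.11
```

Request:
{"method": "drive_tool", "body": {
  "increments": "-0.2 0 0 -6 255;-0.2 0 0 -6 255;-0.2 0 0 -6 255;0 0 0 0 255;0 0 0 0 255"
}}

```text
time: 20.45
position: [0.5625, 0.076, 0.1616]
tool_rot: [-1.314, -1.032, 1.033]
ft_force: [0.7, -3.7, 8.5]
grip_width: 0.112
```

Run:
```python
from h import *
for i in range(3):
    w=get_image("wrist");p,M,s=tool();print(M.T@s["ft_force"],s["torque"],p,np.degrees(np.arctan2(M[1,0],M[0,0])),s["time"])
```

```text
[-2.34290758 -8.17348577 -0.32367752] [-0.47972355  0.15350629 -0.06220005] [0.56255236 0.07606441 0.16158462] 76.38395053299756 20.5
[-2.93740181 -8.44899127 -0.20747643] [-0.57833032  0.04566654 -0.04481146] [0.5625329  0.07605348 0.16155625] 76.38108623483147 20.55
[-1.36000642 -8.22693427 -0.03867096] [-0.54201904  0.11397348 -0.03577685] [0.56253301 0.07605999 0.1615679 ] 76.38323323494858 20.6
```

Request:
{"method": "drive_tool", "body": {
  "increments": "1.2 0 0 0 255;0 -1 0 0 255;0 -1 0 0 255;0 -1 0 0 255;0 0 0 0 255"
}}

```text
time: 21.22
position: [0.5625, 0.0768, 0.1638]
tool_rot: [-1.314, -1.03, 1.033]
ft_force: [0.2, -4.7, 5.5]
grip_width: 0.113
```

Request:
{"method": "drive_tool", "body": {
  "increments": "0 -1 0 0 255;0 -1 0 0 255;0 -1 0 0 255;0 0 0 0 255"
}}

```text
time: 21.72
position: [0.5624, 0.0783, 0.1666]
tool_rot: [-1.313, -1.031, 1.033]
ft_force: [-0.2, -5.8, 2.7]
grip_width: 0.111
```

Request:
{"method": "drive_tool", "body": {
  "increments": "-0.9 0 0 0 255;0 0 0 0 255;0 0 0 0 255"
}}

```text
time: 22.1
position: [0.5624, 0.0781, 0.1668]
tool_rot: [-1.312, -1.032, 1.032]
ft_force: [0.4, -3.3, 2.5]
grip_width: 0.112
```

Run:
```python
from h import *
for i in range(3):
    w=get_image("wrist");p,M,s=tool();print(M.T@s["ft_force"],s["torque"],p,np.degrees(np.arctan2(M[1,0],M[0,0])),s["time"])
```

```text
[-3.21634971 -1.94760431 -1.33005453] [-9.32492398e-01  3.33052710e-02  6.52055872e-04] [0.56238262 0.07818186 0.16683785] 76.3506672953588 22.15
[-3.15222002 -1.27849421 -1.00598751] [-0.86797885  0.01654924 -0.01390117] [0.56234286 0.07815403 0.16682309] 76.35238715086696 22.2
[-3.15121257 -1.77665407 -0.05344658] [-0.9181849   0.06893186  0.02301126] [0.56237632 0.07818927 0.16686091] 76.35479790806376 22.25
```

Request:
{"method": "drive_tool", "body": {
  "increments": "-0.8 0 0 0 255;0 -1 0 0 255;0 -1 0 0 255;0 -1 0 0 255;0 0 0 0 255"
}}

```text
time: 22.88
position: [0.5621, 0.0776, 0.1697]
tool_rot: [-1.312, -1.032, 1.032]
ft_force: [0.2, -0.2, -0.7]
grip_width: 0.11
```

Request:
{"method": "drive_tool", "body": {
  "increments": "0 -1.5 0 0 255;0 -1.5 0 0 255;0 -1.5 0 0 255;0 0 0 0 255"
}}

```text
time: 23.38
position: [0.5624, 0.0772, 0.1747]
tool_rot: [-1.313, -1.032, 1.032]
ft_force: [-0.4, 0.3, 0.6]
grip_width: 0.109
```

Request:
{"method": "drive_tool", "body": {
  "increments": "0 -2 0 0 255;0 -4 0 0 255;0 -12 0 0 255;0 -20 0 0 255;0 -8 0 0 255;0 0 0 0 255;0 0 0 0 255;0 0 0 0 255"
}}

```text
time: 24.38
position: [0.5619, 0.0771, 0.2197]
tool_rot: [-1.312, -1.031, 1.033]
ft_force: [-0.9, -0.4, -1.4]
grip_width: 0.114
```

Run:
```python
from h import *
w=get_image("wrist");cv2.imwrite("pics/o_w.png",w["img"][:,:,::-1])
d=get_image("scene");crop(d["img"],310,110,130,110,6,"o_s.png")
plan([0.546,-0.2602,0.203],81.43);print(tool()[2]["ft_force"])
```

```text
t 24.475 cur [0.5621 0.0771 0.2199] ang 76.34 | now-frame [-331.5   17.   -64.1] | after-turn [-335.9   16.9  -34.4] yaw -5.09
[-0.21289247  0.37310619 -0.98768336]
```

View pics/o_w.png

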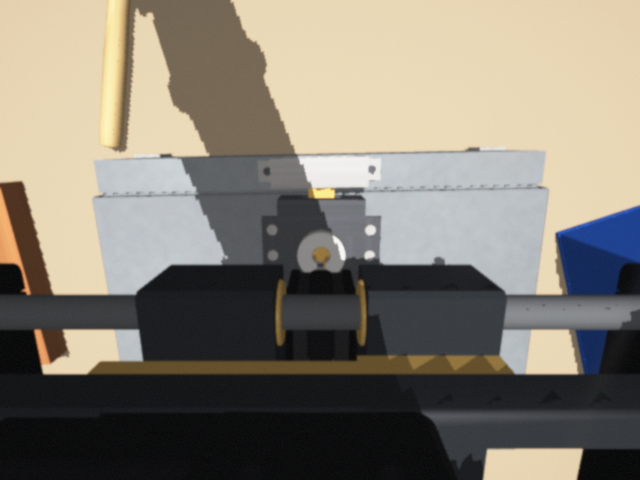

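View pics/o_s.png

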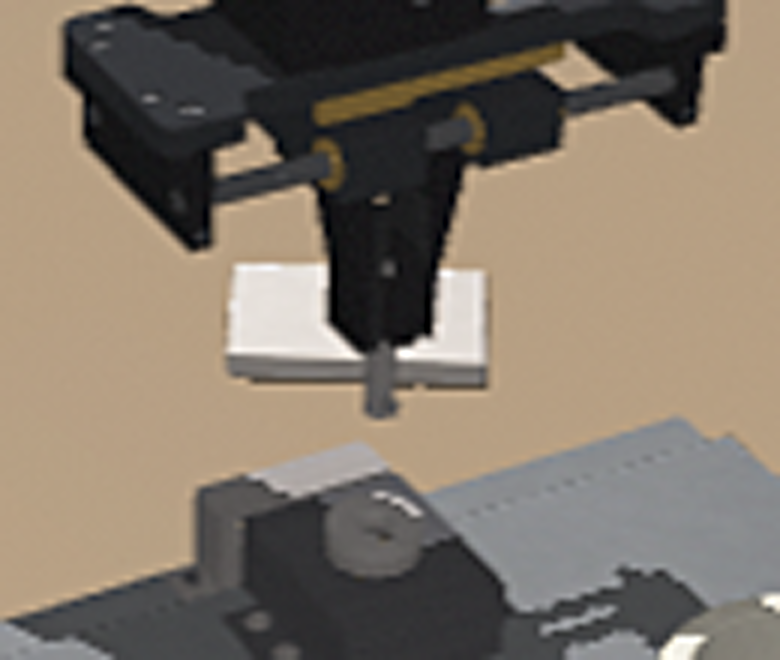

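Run:
```python
from h import *
a=cv2.imread("pics/h_w.png")[175:210,285:365];b=cv2.imread("pics/o_w.png")[175:210,285:365]
cv2.imwrite("pics/p.png",cv2.resize(np.vstack([a,b]),None,fx=8,fy=8,interpolation=cv2.INTER_CUBIC))
```

```text
(no output)
```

View pics/p.png

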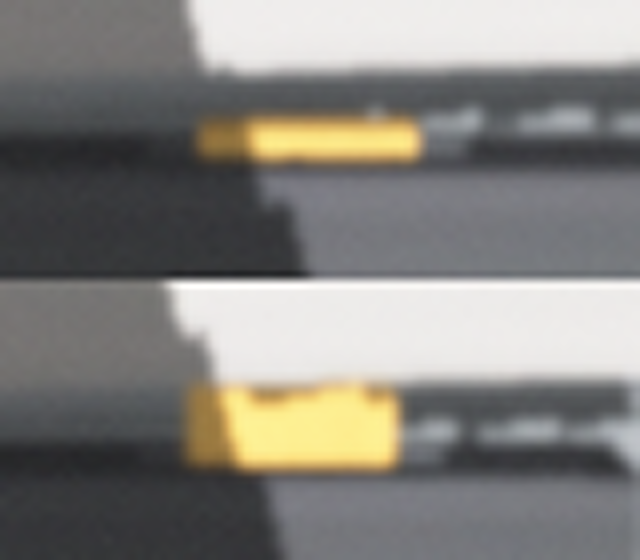

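Request:
{"method": "drive_tool", "body": {
  "increments": "0 0 0 -5.1 255;-20 0 -2 0 255;-50 0 -5 0 255;-55 0 -6 0 255;-55 0 -6 0 255;-55 0 -6 0 255;-50 0 -5 0 255;-34 0 -3 0 255;-16.9 0 -1.4 0 255;0 20 0 0 255;0 45 0 0 255;0 45 0 0 255;0 25 0 0 255;0 10 0 0 255;0 0 0 0 255;0 0 0 0 255;0 0 0 0 255"
}}

```text
time: 26.6
position: [0.5472, -0.2605, 0.0768]
tool_rot: [-1.278, -1.1, 1.098]
ft_force: [1.0, 0.6, -0.3]
grip_width: 0.112
```

Run:
```python
from h import *
for i in range(3): w=get_image("wrist")
plan([0.5461,-0.2602,0.068],81.43)
crop(w["img"],280,210,80,65,10,"q_w.png")
d=get_image("scene");crop(d["img"],180,220,110,100,7,"q_s.png")
```

```text
t 26.75 cur [ 0.5467 -0.2603  0.0761] ang 81.43 | now-frame [0.  8.1 0.6] | after-turn [0.  8.1 0.6] yaw 0.0
```

View pics/q_w.png

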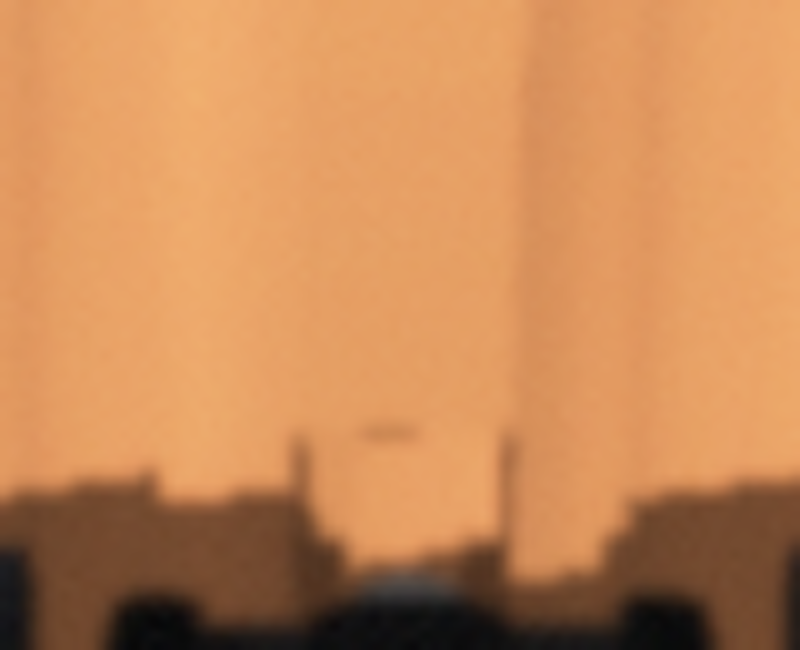

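View pics/q_s.png

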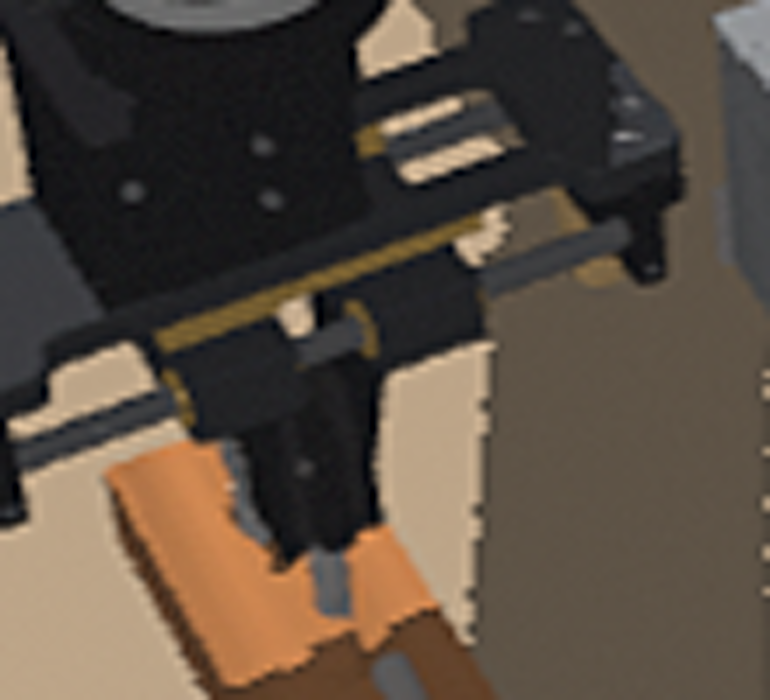

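Run:
```python
from h import *
d=get_image("wrist");p,M,s=tool();print(p,np.degrees(np.arctan2(M[1,0],M[0,0])))
def intool(uv,h):
    _,r=ray(d,uv); r=M.T@r; c=np.array([0,-.1617,.0667]); return (c+r*(h-c[1])/r[1])*1000
h=p[2]-.028
print(intool((280+298/10,253),h),intool((280+508/10,253),h),"barrel",intool((321.1,267.2),.030))
```

```text
[ 0.5464831  -0.2602155   0.07577157] 81.4317938019397
[-6.35015221 47.77156809  5.92798563] [ 6.14865825 47.77156809  5.92341274] barrel [ 0.3441894  30.          2.95417696]
```

Request:
{"method": "drive_tool", "body": {
  "increments": "-0.3 4 0.8 0 255;0 6 0 0 255;0 4 0 0 255;0 2 0 0 255;0 2 0 0 255;0 2 0 0 255;0 0 0 0 255;0 0 0 0 255"
}}

```text
time: 27.85
position: [0.5456, -0.2604, 0.0556]
tool_rot: [-1.276, -1.099, 1.098]
ft_force: [0.2, 0.9, -0.3]
grip_width: 0.112
```

Request:
{"method": "drive_tool", "body": {
  "increments": "0 2 0 0 255;0 2 0 0 255;0 2 0 0 255;0 0 0 0 255"
}}

```text
time: 28.35
position: [0.5453, -0.2602, 0.0492]
tool_rot: [-1.276, -1.098, 1.098]
ft_force: [-0.3, 0.3, -0.6]
grip_width: 0.107
```

Tip is about 9 mm into the hole with no contact force. Continuing down.

Request:
{"method": "drive_tool", "body": {
  "increments": "0 2 0 0 255;0 2 0 0 255;0 2 0 0 255;0 2 0 0 255;0 0 0 0 255;0 0 0 0 255"
}}

```text
time: 29.1
position: [0.5455, -0.2604, 0.0415]
tool_rot: [-1.276, -1.098, 1.098]
ft_force: [0.0, 0.1, -0.5]
grip_width: 0.109
```

Request:
{"method": "drive_tool", "body": {
  "increments": "0 1 0 0 255;0 1 0 0 255;0 0 0 0 255;0 0 0 0 255"
}}

```text
time: 29.6
position: [0.5455, -0.2604, 0.0395]
tool_rot: [-1.276, -1.098, 1.098]
ft_force: [0.1, -0.6, -0.5]
grip_width: 0.11
```

Request:
{"method": "drive_tool", "body": {
  "increments": "0 1 0 0 255;0 0 0 0 255;0 0 0 0 255"
}}

```text
time: 29.98
position: [0.5455, -0.2604, 0.0385]
tool_rot: [-1.276, -1.098, 1.098]
ft_force: [0.8, 1.1, -0.0]
grip_width: 0.115
```

Request:
{"method": "drive_tool", "body": {
  "increments": "0 0.7 0 0 255;0 0 0 0 255;0 0 0 0 255"
}}

```text
time: 30.35
position: [0.5455, -0.2603, 0.0377]
tool_rot: [-1.276, -1.098, 1.098]
ft_force: [-0.5, 0.5, -0.9]
grip_width: 0.112
```

Request:
{"method": "drive_tool", "body": {
  "increments": "0 0.5 0 0 255;0 0 0 0 225;0 0 0 0 215;0 0 0 0 190;0 0 0 0 150;0 0 0 0 110;0 0 0 0 110;0 -10 0 0 110;0 -25 0 0 110;0 -40 0 0 60;0 -30 0 0 0;0 0 -28 0 0;0 0 -26 0 0;0 0 0 0 0;0 0 0 0 0"
}}

```text
time: 32.22
position: [0.598, -0.2687, 0.1424]
tool_rot: [-1.276, -1.097, 1.098]
ft_force: [0.1, 0.1, 0.2]
grip_width: 0.996
```

Run:
```python
from h import *
w=get_image("wrist");cv2.imwrite("pics/r_w.png",w["img"][:,:,::-1])
d=get_image("scene");crop(d["img"],150,230,150,150,4,"r_s.png");p,M,s=tool();print(p,s["time"],s["ft_force"])
```

```text
[ 0.59785223 -0.26866717  0.14243858] 32.325 [-0.48099849 -0.01986228  0.60577759]
```

View pics/r_w.png

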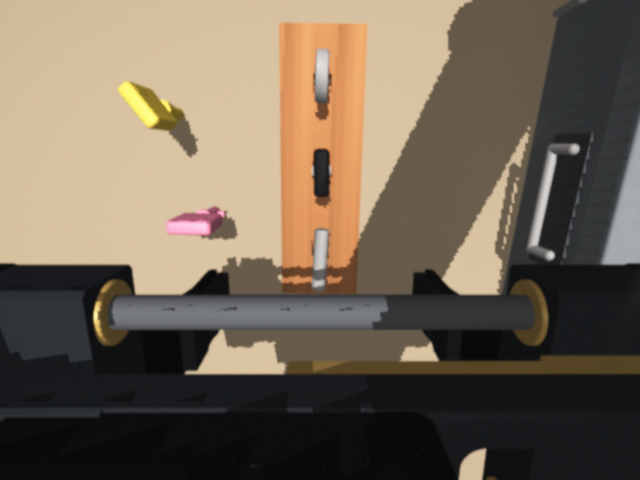

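View pics/r_s.png

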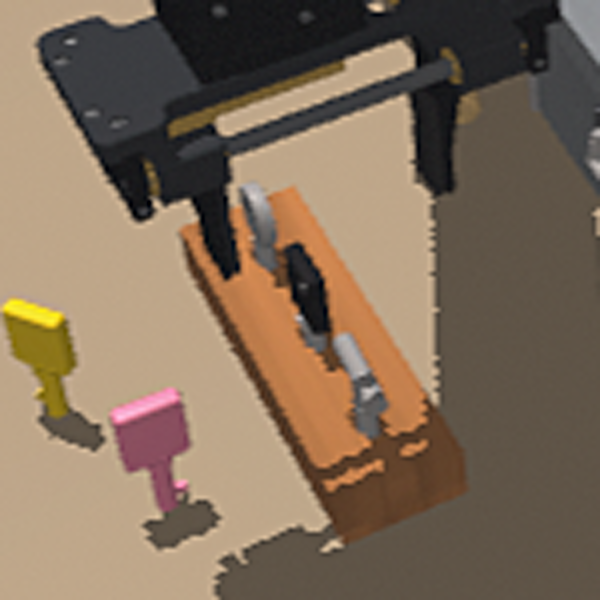

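Run:
```python
from h import *
d=get_image("top");cv2.imwrite("pics/s_t.png",d["img"][:,:,::-1]);crop(d["img"],215,190,90,90,6,"s_l.png")
w=get_image("wrist");im=w["img"]
m=((im.max(2)<45)).astype(np.uint8);m[:140]=0;m[205:]=0;m[:,:300]=0;m[:,340:]=0
k,l,st,c=cv2.connectedComponentsWithStats(m);i=1+np.argmax(st[1:,4])
cn=max(cv2.findContours((l==i).astype(np.uint8),0,1)[0],key=len);r=cv2.minAreaRect(cn);print(r,cast(w,r[0],.074))
```

```text
((321.1616516113281, 172.5109100341797), (45.26677322387695, 13.638066291809082), 88.15238952636719) [ 0.54683299 -0.2601139   0.074     ]
```

View pics/s_l.png

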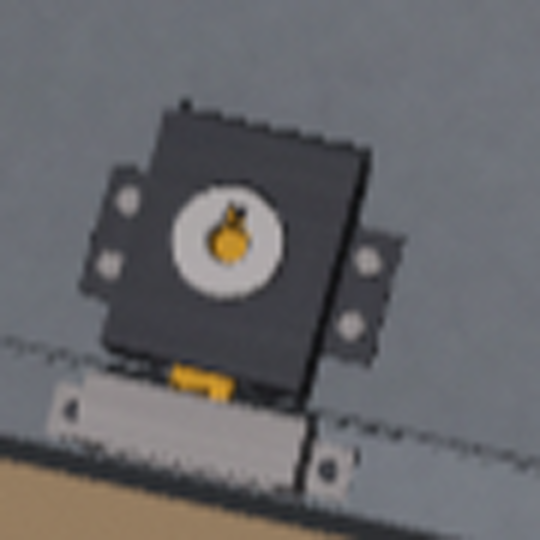

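View pics/s_t.png

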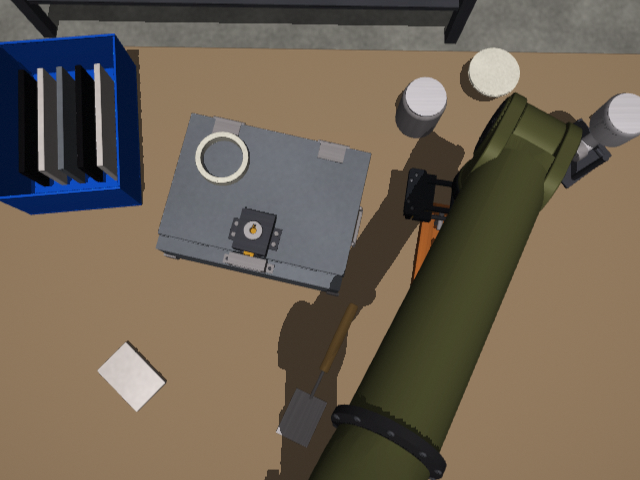

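The bolt now runs under the keeper, and the key head reads within about 1 mm of where it started. Everything else looks undisturbed, so I'm handing in.

```bash
python3 -c "
from bench import workorder
print(workorder.close_job())"
```

```text
the job is handed in; nothing more can be done
None
```

I locked the chest with the square-headed key and stood the key back in the middle hole it came from. The job was handed in at about 32 s, and no verdict was reported.

- **In the lock:** The key went about 16 mm in, with the pins pressing back at about 7–8 N. I turned it 77° clockwise, turned it back to its entry angle and drew it out. The highest wrist-force reading I saw was about 9–10 N, but I read it only between moves.
- **Key in the block:** My last look shows it upright in the block, its head about 1 mm from where it started. The gripper was clear of everything.
- **Bolt:** The pictures show the brass bolt spanning the gap and going under the keeper. They can't confirm the last millimetres of its travel. That the bolt is fully across is inferred from the turn angle: 1.34 rad at the key, or about 1.19 rad at the cylinder after play, against the 1.08 rad needed.
- **Other things:** The other two keys, the look-alikes, the tape, scraper, tins and cup look unmoved.
- **Mismatch:** As I drew the key out, it pulled sideways at up to about 6 N because the tool had drifted about 1 mm off the keyhole axis. I corrected that before going on.

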